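# Read the test cassettes in the swing-arm reader

## Robot

A 6-joint arm with a two-finger parallel gripper is mounted at the origin on a cart in front of the work surface, level with it; the furniture and walls round the work are solid. World frame = base frame: x ahead of the robot, y to its left, z up, the work surface at z = 0. Lengths are in m, angles in rad, forces in N, time in s.
With the tool pointing down it reaches from about 0.35 to 0.975 m from the base axis. Payload 7.1 kg.
Tool frame: the origin (TCP) lies between the finger pads, 19 mm behind the fingertips; this is the grasp point; x points along the fingers, y is the direction in which the jaws open and shut, and the axes are right-handed (so a half turn about x gives the same grasp; the last joint's range is limited). The gripper opens to 88 mm and grips with 3 to 60 N. Pads are 20 mm wide; open, the fingers measure 115 mm over their backs; the gripper's body (75 mm by 178 mm) begins 61 mm behind the grasp point.
Start: joints at [1.248, 0.423, 1.63, -0, 1.089, -0.019], TCP at [0.187, 0.596, 0.241] pointing down, gripper open.
Joint ranges: [-3, 3], [-0.9, 2.11], [0.09, 2.58], [-1.31, 4.45], [0.11, 2.69], [-2.54, 2.54]. Speed limits (rad/s): [2.39, 2.39, 3.01, 3.14, 3.14, 3.14].

## Interface

Orientations are given as a rotation vector (axis times angle).
In Python, from station import bot, imaging, order gives the robot as it stands.
- The arm moves only by the tool step_arm, never from a script. Its argument "commands" is a list that holds one entry, the list of rows, each a list of 6 numbers: the shift along the tool's x, y, z in m, then the turn, a rotation vector about the tool's x, y, z in rad. A call has exactly 5 rows; each row shifts and turns the commanded pose from where the row before left it, along the tool's axes as they then stand; what a row does not reach is not made up. A row lasts 1/12 s, in which the tool goes at most 41.7 mm and 7.16 degrees, less where a joint would pass 70% of its speed; a pose out of reach is approached as far as the arm can. A call with a gripper value outside its range is refused whole. "fingers" is the closure, from -1 (fully open) to 1 (shut), set as the call begins (left out, the last holds). The fingers move at their own pace and stop on an object; the grip force is fixed at half the most. Time passes only in rows, so rows that do not move let the fingers close, or fill a call up. It gives the time, the measured TCP pose, the force and the opening at its end, in the units of the state.
- bot.observe(): the state, without advancing time (a new reading comes with each control period).
- imaging.camera(name): name is "side" or "top"; returns a dict with "image" (384x512x3 uint8, blue, green, red), "range_z" (384x512 float32, m along the optical axis (not along the pixel's ray), 0 where there is no reading), "vfov" (degrees; the focal length in pixels is half the picture's height over the tangent of half this angle, whatever the lens; pixels are square), "cx", "cy" (the principal point, pixels), "cam_to_world" (4x4, takes a point from camera to world coordinates). Camera axes: x right, y up, looking along -z (the intrinsics and any distortion apply to the point x, -y, -z); pixel columns grow to the right and rows downward; lengths in m; the calibration is good to about 2 mm. A picture is of the moment at which its call begins.
- order.hand_in(): hands the job in, once; it reports no verdict.
The state is a dict: "time_s": time; "joints": joint angles; "joint_vel": joint speeds; "tau": joint torques, N m; "tool_pos": TCP position; "tool_rot": TCP orientation; "force": force on the tool from outside, world axes, zero at the start; "moment": the same for the moment, N m; "grip_width": opening from 0.0 (shut) to 1.0 (fully open).
Only numpy, scipy, OpenCV 4.12 (cv2) and the standard library are available. Lean on these libraries where they do the work, as an engineer would, in place of code of your own. Each camera call takes 0.05 s, during which the arm holds its last target. There are 200 camera calls.

## Task

Read the developed test cassettes: lay each one flat in its own nest on the reader's aluminium plate with its result window at the end towards the column, swing the reading head over until it is centred above the plate and let go of it, then take the red key from its stand, push it fully into the console's keyhole, turn it clockwise to its stop, back home, and draw it out. Only then swing the head back to its stop at the parked side, put the key back fully down in its stand, and lay every cassette in the steel tray; leave the other things on the bench where they are.

Things in the scene. Friction and masses are not known exactly. Their poses are not given: they have to be found in the camera images.
- cassette_0: Flat white plastic test cassette, 70 x 20 x 5 mm, origin at the centre of its underside, x along its length, z up as it lies. Its narrow result window lies just off the middle on its +x half, with a blue pen mark at that end; the rounder sample well lies on its -x half. 15 g. All cassettes are alike; one of the three may be absent in a run.
- cassette_1: Flat white plastic test cassette, 70 x 20 x 5 mm, origin at the centre of its underside, x along its length, z up as it lies. Its narrow result window lies just off the middle on its +x half, with a blue pen mark at that end; the rounder sample well lies on its -x half. 15 g. All cassettes are alike; one of the three may be absent in a run.
- cassette_2: Flat white plastic test cassette, 70 x 20 x 5 mm, origin at the centre of its underside, x along its length, z up as it lies. Its narrow result window lies just off the middle on its +x half, with a blue pen mark at that end; the rounder sample well lies on its -x half. 15 g. All cassettes are alike; one of the three may be absent in a run.
- window_0 (a point): The result window of cassette_0: on its top, 7 mm from its middle towards +x.
- window_1 (a point): The result window of cassette_1: on its top, 7 mm from its middle towards +x.
- window_2 (a point): The result window of cassette_2: on its top, 7 mm from its middle towards +x.
- reader: Grey column of the cassette reader, 30 mm thick, 135 mm high, on a round foot; fixed. Origin on the column's axis at bench level: the arm turns about this vertical axis.
- head_arm (a joint): Angle of the reading arm about the column, rad. 0 = parked at its stop on the right (-y) side; grows clockwise seen from above, bringing the head in front of the column and over the plate (at about 1.8 to 2.2, as the plate stands); far stop 2.6. No spring, no detent: friction of 0.3 N m (about 2 N at the knob) holds it wherever it is let go.
- head_knob (a point): Middle of the upright round black knob on top of the reading head, 22 mm in diameter, 36 mm high (18 mm above and below this point; from z = 132 to 168 mm), 180 mm from the column axis. Take it from above and lead it round the column; it may turn between the fingers.
- head_centre (a point): Centre of the underside of the reading head, 90 mm above the bench, straight below the knob. The head is a white housing with a blue band, 100 mm (towards the column) x 130 mm (across), top at z = 130 mm. Its x axis points to the column.
- plate_centre (a point): Centre of the top of the aluminium cassette plate, 10 mm above the bench, 180 mm from the column axis; plate 106 mm (towards the column) x 160 mm; fixed. x points to the column, y across the nests.
- nest_0 (a point): Centre of nest 0 (45 mm from plate_centre to its -y side) on the plate's top, z = 10 mm. x points along the cassette to the column; a blue bar marks that end. Round wire guides 3 mm high leave 75 x 24 mm between them at the corners and ends; the middle 36 mm of the long sides is open for the fingers, opened no more than 38 mm beside a neighbour.
- nest_1 (a point): Centre of nest 1 (the middle one, at plate_centre) on the plate's top, z = 10 mm. x points along the cassette to the column; a blue bar marks that end. Round wire guides 3 mm high leave 75 x 24 mm between them at the corners and ends; the middle 36 mm of the long sides is open for the fingers, opened no more than 38 mm beside a neighbour.
- nest_2 (a point): Centre of nest 2 (45 mm from plate_centre to its +y side) on the plate's top, z = 10 mm. x points along the cassette to the column; a blue bar marks that end. Round wire guides 3 mm high leave 75 x 24 mm between them at the corners and ends; the middle 36 mm of the long sides is open for the fingers, opened no more than 38 mm beside a neighbour.
- keyhole (a point): Centre of the keyhole on top of the white console (76 x 72 x 46 mm, fixed), z = 46 mm; z up. A slot 22 mm along x by 9 mm, bevelled 2 mm, in an 8 mm cover with the rotor beneath; 33 mm deep. A turned key's bit is caught under the cover: it comes out only at home. White ticks mark home, green ticks the stop.
- key_switch (a joint): Angle of the key switch's rotor, rad: 0 = home (slot in line with the keyhole), grows clockwise seen from above to its stop at 1.2. Light friction 0.04 N m, no spring. The key has about 0.2 rad of play in it, so the key itself turns about 1.4 rad to bring the rotor to its stop.
- key: Steel key with a red head, upright in its stand. Origin: middle of the underside of its collar (27 mm across, 4 mm thick), which rests on stand or console when fully in; z up. Head 34 mm along x, 10 mm thick along y, top 36 mm above the origin: grip across its thickness, TCP 26 mm above the origin. Below: 6 mm shaft, flat double bit 18 (x) x 5 mm, 16 to 28 mm down, same either way round. 50 g.
- stand_top (a point): Centre of the top of the black key stand (46 x 46 x 36 mm, fixed), at z = 36 mm, with a loose slot 25 mm along x by 12 mm, bevelled 3 mm, 32 mm deep.
- tray: Steel tray, 201 mm (x) x 281 mm (y), 51 mm high, standing free on the bench; origin at the centre of its underside, floor 2 mm thick, flat floor 166 x 246 mm.
- timer: Bystander: white bench timer with a red dial, 64 x 64 x 40 mm; leave alone.
- kit: Bystander: red and green test kit carton, 74 x 92 x 26 mm; leave alone.
- pen: Bystander: black pen lying at the front edge of the bench, 145 mm long; leave alone.

How it is judged:
By the outcome, as a careful person would: the job done as asked, in the order asked, and still so for the second after the job is handed in, with the robot touching nothing.
Of cassette_0, cassette_1, cassette_2 only 2 to 3 are there at a start; the rules pass over those that are not, and their reading is None.
At some moment in a run one of cassette_0, cassette_1, cassette_2 may be knocked a few centimetres aside while the robot is not near it.
It also fails if it takes over 210 s, if anything falls off the work surface, if the arm or the gripper's body presses on something with over 40 N, if the wrist force passes 120 N, or if a joint passes its speed limit or range.

## Working session

There is one attempt and no reset: what is moved stays moved. The work goes in short steps, Python scripts to look and compute and a tool call to move; the robot and the scene stay as the last step left them, time stands still between calls to the robot, and variables do not carry over. Pictures are saved under pics/ and viewed, about 12 in all and at most 16, crops included, and the job is handed in when it is done.

Besides the shell and the picture viewer there is one more tool, called after "Call:" by a JSON object that holds its "name" and its "arguments". step_arm: Moves the arm, as the interface text tells. Its arguments: {"type":"object","properties":{"commands":{"type":"array"},"fingers":{"type":"number"}},"required":["commands"]}

```bash
mkdir -p pics; ls; cat > h.py <<'E'
import numpy as np, cv2
from station import bot, imaging, order
from scipy.spatial.transform import Rotation as R
def K(c):
    h,w=c["image"].shape[:2]; f=h/2/np.tan(np.radians(c["vfov"])/2)
    return f,c["cx"],c["cy"]
def ray(c,u,v):
    f,cx,cy=K(c); T=np.array(c["cam_to_world"])
    d=T[:3,:3]@np.array([(u-cx)/f,-(v-cy)/f,-1]); return T[:3,3],d
def onz(c,u,v,z):
    o,d=ray(c,u,v); return o+d*(z-o[2])/d[2]
def cloud(c):
    f,cx,cy=K(c); T=np.array(c["cam_to_world"]); h,w=c["range_z"].shape
    u,v=np.meshgrid(np.arange(w),np.arange(h)); z=c["range_z"]
    P=np.stack([(u-cx)/f*z,-(v-cy)/f*z,-z],-1); return P@T[:3,:3].T+T[:3,3]
def proj(c,p):
    f,cx,cy=K(c); T=np.array(c["cam_to_world"]); q=T[:3,:3].T@(np.array(p)-T[:3,3])
    return cx+f*q[0]/-q[2], cy-f*q[1]/-q[2]
E
python3 - <<'E'
from h import *
print(bot.observe())
for n in ("top","side"):
    c=imaging.camera(n); cv2.imwrite(f"pics/{n}0.png",cv2.resize(c["image"],(800,600),interpolation=cv2.INTER_CUBIC))
    print(n,[k for k in c],c["vfov"],c["cx"],c["cy"],np.round(c["cam_to_world"],3).tolist(),{k:c[k] for k in c if 'dist' in k or 'lens' in k})
    np.save(f"pics/{n}0.npy",c,allow_pickle=True)
E
```

```text
pics
{'time_s': 0.0, 'joints': array([ 1.24802675e+00,  4.23829480e-01,  1.63070556e+00, -1.28675054e-05,
        1.08860133e+00, -1.90272134e-02]), 'joint_vel': array([ 1.21290728e-06,  7.37393544e-04,  9.61956834e-04, -8.42083368e-04,
        5.01832386e-04,  6.63769963e-04]), 'tau': array([-1.80122373e-03, -5.44649506e+01, -2.73658633e+01,  6.43093348e-02,
        2.30150786e-02, -1.29449654e-04]), 'tool_pos': array([0.18675701, 0.59587971, 0.24060266]), 'tool_rot': array([ 0.23719632,  1.55786994, -0.23959655]), 'force': array([-0.45592267, -0.02352534,  0.14788957]), 'moment': array([ 0.01082718,  0.02114889, -0.06562374]), 'grip_width': 0.9973904697000704}
top ['image', 'range_z', 'vfov', 'cx', 'cy', 'cam_to_world'] 48.494906301145576 260.9402633931676 187.3749729363694 [[0.005, 0.997, -0.071, 0.403], [-1.0, 0.005, -0.003, -0.003], [-0.003, 0.071, 0.997, 1.566], [0.0, 0.0, 0.0, 1.0]] {}
side ['image', 'range_z', 'vfov', 'cx', 'cy', 'cam_to_world'] 43.516272230386534 256.88504700028165 188.31602315971895 [[0.852, 0.307, -0.423, -0.191], [-0.523, 0.501, -0.689, -1.144], [0.001, 0.809, 0.588, 1.079], [0.0, 0.0, 0.0, 1.0]] {}
```

View pics/top0.png

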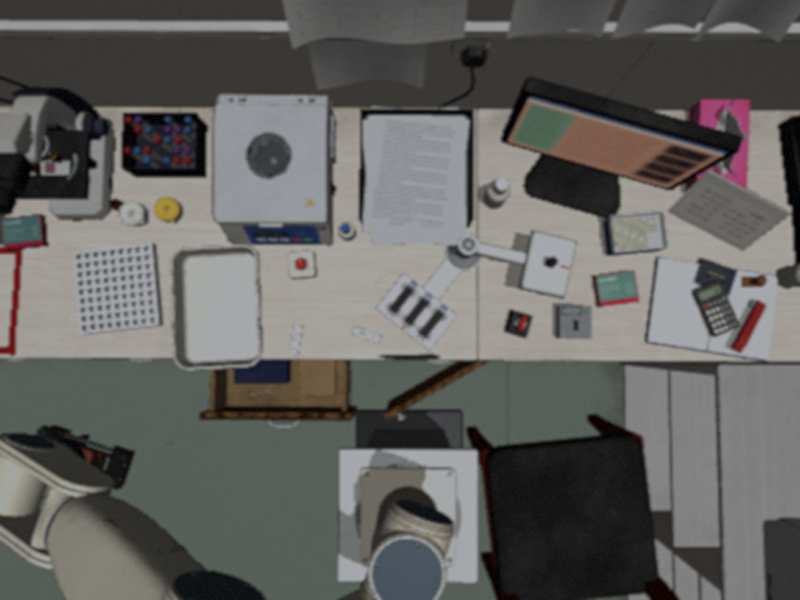

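View pics/side0.png

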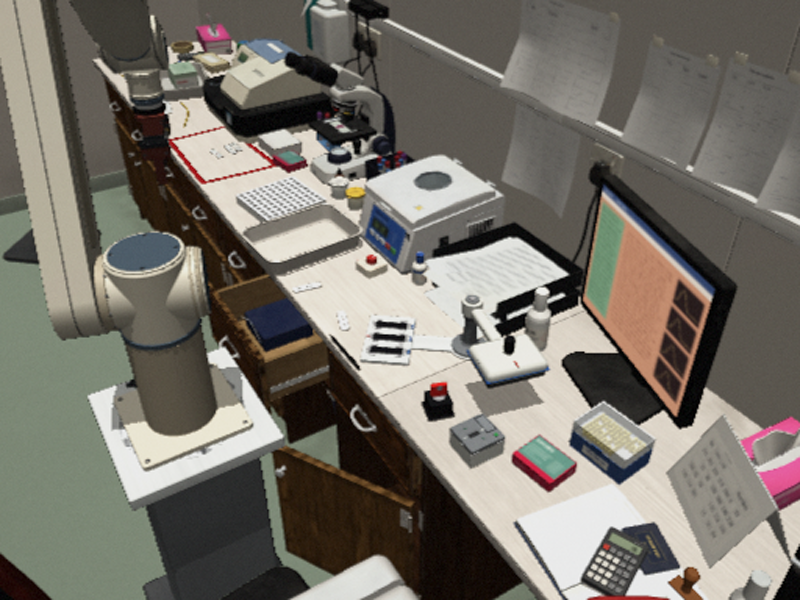

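```bash
python3 - <<'E'
from h import *
t=np.load("pics/top0.npy",allow_pickle=True).item(); s=np.load("pics/side0.npy",allow_pickle=True).item()
a=t["image"][145:240,100:400]; b=s["image"][165:310,180:385]
a=cv2.resize(a,None,fx=2.66,fy=2.66,interpolation=cv2.INTER_CUBIC)
cv2.imwrite("pics/tc.png",a)
cv2.imwrite("pics/sc.png",cv2.resize(b,None,fx=3.9,fy=3.9,interpolation=cv2.INTER_CUBIC))
for c in(t,s):
    P=cloud(c); print(np.isfinite(P).all(), (c["range_z"]>0).mean())
    for p in [(0.5,0,0),(0.6,-.1,0),(.45,.2,0)]:
        u,v=proj(c,p); print(p,u,v,P[int(v),int(u)])
E
```

```text
True 0.9961039225260416
(0.5, 0, 0) 261.4356516949396 191.00782673860567 [0.49968048 0.00158747 0.00547404]
(0.6, -0.1, 0) 288.6196646481698 164.1317286535964 [ 0.59866976 -0.09684371  0.01431661]
(0.45, 0.2, 0) 206.92779932912376 204.3371552835041 [0.4511597  0.20316342 0.00199822]
True 0.9958445231119791
(0.5, 0, 0) 254.04273817400232 212.65523989475022 [ 0.49369698 -0.01016068  0.01262063]
(0.6, -0.1, 0) 293.1727155319711 218.56770184599347 [ 0.58843426 -0.11409328  0.01749089]
(0.45, 0.2, 0) 215.56568932425395 188.8120373464316 [0.44976053 0.20403799 0.00141326]
```

View pics/tc.png

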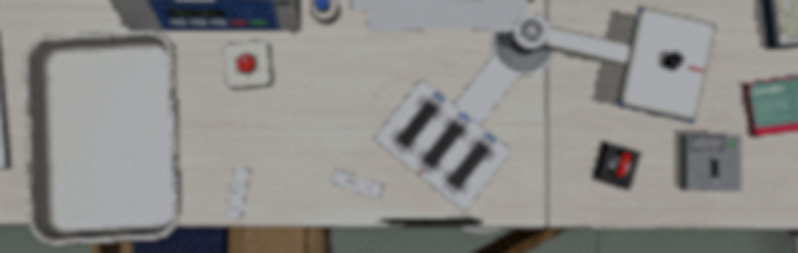

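View pics/sc.png

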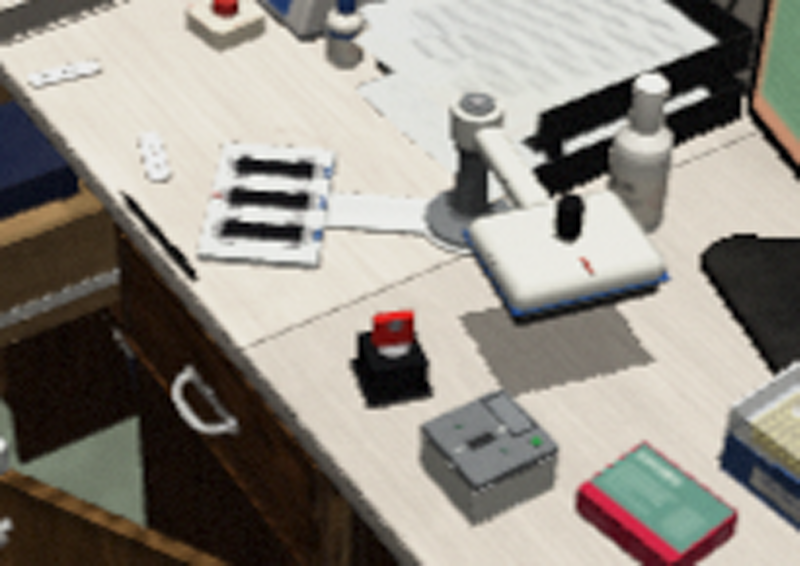

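```bash
python3 - <<'E'
from h import *
t=np.load("pics/top0.npy",allow_pickle=True).item(); s=np.load("pics/side0.npy",allow_pickle=True).item()
def up(c,u0,v0,w,h,f): return cv2.resize(c["image"][v0:v0+h,u0:u0+w],None,fx=f,fy=f,interpolation=cv2.INTER_LANCZOS4)
# tc: px=100+u/2.66 ; sc: 180+u/3.9
rows=[]
A=[up(t,180,203,24,28,14),up(t,222,203,26,20,14),up(s,184,178,26,14,14),up(s,210,195,20,20,14)]
W=np.zeros((600,800,3),np.uint8)
pos=[(0,0),(340,0),(0,400),(400,300)]
for im,(x,y) in zip(A,pos):
    h,w=im.shape[:2]; W[y:y+h,x:x+w]=im[:600-y,:800-x]
cv2.imwrite("pics/cas.png",W)
def blobs(c,mask,roi,amin=8):
    u0,v0,u1,v1=roi; m=np.zeros_like(mask); m[v0:v1,u0:u1]=mask[v0:v1,u0:u1]
    n,l,st,ce=cv2.connectedComponentsWithStats(m.astype(np.uint8)); 
    return [(st[i,4],ce[i],l==i) for i in range(1,n) if st[i,4]>=amin]
for nm,c,rn,z0 in(("top",t,(235,170,300,225),.01),("side",s,(230,200,270,235),.01)):
    g=c["image"].max(2)
    for a,ce,m in blobs(c,g<90,rn):
        v,u=np.nonzero(m); 
        P=np.array([onz(c,x,y,z0) for x,y in zip(u,v)]); d=P[:,:2]-P[:,:2].mean(0)
        w,V=np.linalg.eigh(d.T@d/len(d)); print(nm,"dark",a,ce.round(1),P.mean(0).round(4),"ax",np.degrees(np.arctan2(V[1,1],V[0,1])).round(1),(np.sqrt(12*w)*1000).round(0))
    h=cv2.cvtColor(c["image"],cv2.COLOR_BGR2HSV)
    rn2=(240,170,300,220) if nm=="top" else (230,195,275,240)
    for a,ce,m in blobs(c,(h[...,0]>100)&(h[...,0]<130)&(h[...,1]>80),rn2,2):
        print(nm,"blue",a,ce.round(1),onz(c,*ce,z0).round(4))
    for a,ce,m in blobs(c,((h[...,0]<8)|(h[...,0]>172))&(h[...,1]>120),(320,195,345,220) if nm=="top" else (265,240,300,265),4):
        print(nm,"red key",a,ce.round(1),"z.065",onz(c,*ce,.065).round(4),np.nanmedian(cloud(c)[m],0).round(4))
P=cloud(t)
def med(m,l): 
    print(l,m.sum(),np.median(P[m],0).round(4),P[m].mean(0).round(4),"min",P[m].min(0).round(3),"max",P[m].max(0).round(3)) if m.any() else print(l,0)
Z=P[...,2];X=P[...,0];Y=P[...,1]
med((Z>.125)&(Z<.14)&(Y>-.3)&(Y<-.12)&(X<.8)&(X>.5),"column/arm")
med((Z>.115)&(Y>-.5)&(Y<-.3)&(X<.75)&(X>.45),"head")
med((Z>.145)&(Y>-.5)&(Y<-.3)&(X<.75)&(X>.45),"knob")
med((Z>.030)&(Z<.06)&(Y>-.52)&(Y<-.4)&(X<.55)&(X>.35),"console")
med((Z>.025)&(Z<.045)&(Y>-.4)&(Y<-.3)&(X<.55)&(X>.35),"stand")
med((Z>.03)&(Y>.2)&(Y<.5)&(X<.65)&(X>.3),"tray rim")
E
```

```text
top dark 94 [256.4 191.3] [0.4982 0.0183 0.01  ] ax 141.5 [18. 71.]
top dark 96 [266.1 199. ] [ 0.4702 -0.0174  0.01  ] ax 141.8 [18. 72.]
top dark 95 [275.8 206.7] [ 0.4423 -0.0526  0.01  ] ax 140.5 [18. 71.]
top red key 38 [333.8 206.2] z.065 [ 0.4437 -0.2549  0.065 ] [ 0.4442 -0.2549  0.0682]
side dark 67 [249.8 207.5] [0.4957 0.0225 0.01  ] ax 140.8 [21. 70.]
side dark 74 [248.4 215.5] [ 0.4686 -0.0139  0.01  ] ax 141.5 [21. 71.]
side dark 77 [246.1 223.7] [ 0.4392 -0.0479  0.01  ] ax 142.3 [20. 71.]
side blue 2 [261.  224.5] [ 0.4804 -0.0782  0.01  ]
side red key 79 [280.2 248.9] z.065 [ 0.4349 -0.2613  0.065 ] [ 0.4371 -0.2569  0.0592]
column/arm 598 [ 0.5851 -0.2692  0.129 ] [ 0.5804 -0.2437  0.1295] min [ 0.507 -0.3    0.125] max [ 0.738 -0.12   0.139]
head 539 [ 0.5721 -0.3243  0.1283] [ 0.5702 -0.3252  0.1294] min [ 0.5   -0.36   0.115] max [ 0.634 -0.3    0.172]
knob 19 [ 0.5703 -0.3051  0.167 ] [ 0.5705 -0.3049  0.1658] min [ 0.561 -0.31   0.152] max [ 0.582 -0.301  0.172]
console 135 [ 0.4669 -0.4111  0.0433] [ 0.4731 -0.4319  0.0406] min [ 0.41  -0.517  0.03 ] max [ 0.547 -0.4    0.054]
stand 160 [ 0.4437 -0.3684  0.0422] [ 0.4458 -0.3679  0.0411] min [ 0.41  -0.399  0.025] max [ 0.485 -0.341  0.045]
tray rim 1098 [0.6294 0.3438 0.0528] [0.5792 0.3382 0.0613] min [0.335 0.2   0.03 ] max [0.65  0.5   0.145]
```

View pics/cas.png

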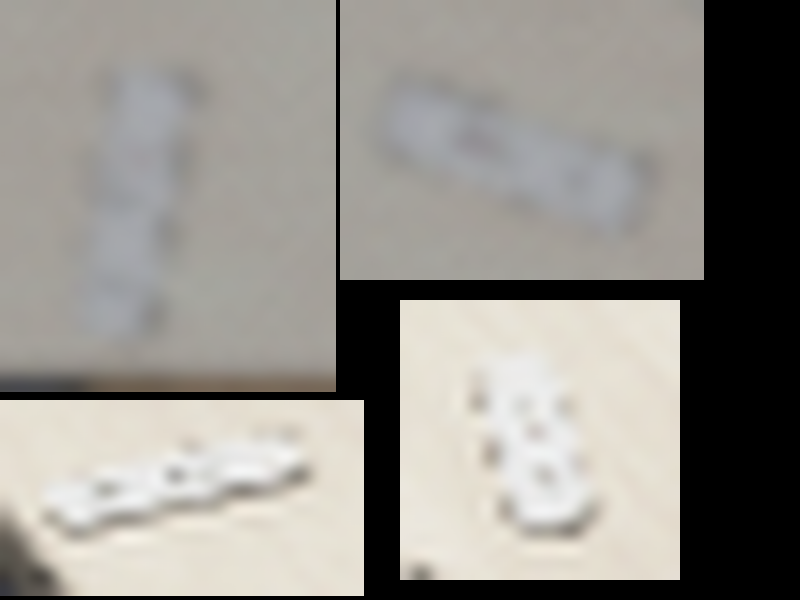

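```bash
python3 - <<'E'
from h import *
t=np.load("pics/top0.npy",allow_pickle=True).item(); s=np.load("pics/side0.npy",allow_pickle=True).item()
for nm,c in(("top",t),("side",s)):
    P=cloud(c);X,Y,Z=P[...,0],P[...,1],P[...,2]
    def med(m,l):
        if not m.any(): return print(nm,l,0)
        v,u=np.nonzero(m); r=cv2.minAreaRect(P[m][:,:2].astype(np.float32)*1000)
        print(nm,l,m.sum(),P[m].mean(0).round(4),"rect",np.round(r[0],1),np.round(r[1],1),round(r[2],1))
    med((Z>.13)&(abs(X-.61)<.05)&(abs(Y+.13)<.05),"column top")
    med((Z>.12)&(Z<.14)&(Y>-.38)&(Y<-.21)&(X<.7)&(X>.48),"head")
    med((Z>.155)&(Y>-.38)&(Y<-.2)&(X<.7)&(X>.48),"knob")
    med((Z>.038)&(Z<.055)&(Y>-.43)&(Y<-.32)&(X<.55)&(X>.35),"console")
    med((Z>.025)&(Z<.039)&(Y>-.30)&(Y<-.21)&(X<.5)&(X>.38),"stand")
    med((Z>.06)&(Y>-.30)&(Y<-.21)&(X<.5)&(X>.38),"keyhead")
    med((Z>.006)&(Z<.016)&(abs(X-.47)<.09)&(abs(Y+.015)<.11),"plate")
    med((Z>.04)&(Z<.06)&(Y>.2)&(Y<.55)&(X<.58)&(X>.3),"tray rim")
    # cassettes
    g=c["image"].astype(int); h=cv2.cvtColor(c["image"],cv2.COLOR_BGR2HSV)
    roi=[(180,203,204,228),(222,203,248,223)] if nm=="top" else [(184,178,210,192),(210,195,230,215)]
    for u0,v0,u1,v1 in roi:
        sub=g[v0:v1,u0:u1]; bg=np.median(sub.reshape(-1,3),0)
        sc=(sub[...,0]-sub[...,2])  # bluer than wood
        m=sc>np.median(sc)+ (sc.max()-np.median(sc))*.5
        cn,_=cv2.findContours(m.astype(np.uint8),cv2.RETR_EXTERNAL,cv2.CHAIN_APPROX_NONE); cc=max(cn,key=len)
        mm=cv2.drawContours(np.zeros(m.shape,np.uint8),[cc],0,1,-1)>0
        v,u=np.nonzero(mm); Q=np.array([onz(c,x+u0,y+v0,.004)[:2] for x,y in zip(u,v)])
        d=Q-Q.mean(0); w,V=np.linalg.eigh(d.T@d/len(d)); a=V[:,1]; a=a*np.sign(a[1])
        print(nm,"cas n",len(Q),Q.mean(0).round(4),"ax",np.degrees(np.arctan2(a[1],a[0])).round(1),(np.sqrt(12*w)*1000).round(0))
        ctr=Q.mean(0); out=[]
        for k in range(-36,37,3):
            vals=[]
            for o in (-5,-2.5,0,2.5,5):
                p=ctr+a*k/1000+np.array([-a[1],a[0]])*o/1000
                uu,vv=proj(c,[*p,.005]); vals.append(cv2.getRectSubPix(c["image"],(1,1),(float(uu),float(vv)))[0,0].astype(int))
            vals=np.array(vals); out.append((k,int(vals[1:4].mean()),int(vals[1:4].min()),int((vals[:,0]-vals[:,2]).mean())))
        print(out)
E
```

```text
top column top 94 [ 0.6096 -0.1265  0.1341] rect [ 610.9 -127. ] [41.8 38.4] 81.3
top head 1104 [ 0.5706 -0.2955  0.1279] rect [ 574.6 -280.3] [142.9 129.1] 77.5
top knob 34 [ 0.5692 -0.3009  0.1656] rect [ 570.5 -301.2] [20.5 16.6] 7.8
top console 414 [ 0.4462 -0.3769  0.0459] rect [ 447.2 -377.2] [71.7 75.3] 89.6
top stand 110 [ 0.4431 -0.2521  0.0345] rect [ 443.  -253.2] [46.1 45.9] 72.7
top keyhead 32 [ 0.4425 -0.2531  0.0691] rect [ 442.2 -253.7] [10.1 33.4] 67.4
top plate 1216 [ 0.4735 -0.0182  0.0101] rect [470.7 -15.1] [175.8 215.9] 0.3
top tray rim 457 [0.4329 0.4539 0.049 ] rect [456.8 394.8] [243.3 304.5] 0.2
top cas n 97 [0.4026 0.2643] ax 172.1 [19. 67.]
[(-36, 158, 153, -3), (-33, 160, 157, 2), (-30, 165, 162, 6), (-27, 168, 164, 6), (-24, 167, 164, 6), (-21, 167, 164, 5), (-18, 164, 162, 4), (-15, 161, 159, 4), (-12, 160, 158, 3), (-9, 162, 160, 4), (-6, 162, 158, 5), (-3, 160, 155, 6), (0, 159, 154, 5), (3, 163, 159, 6), (6, 166, 162, 6), (9, 167, 164, 5), (12, 167, 165, 6), (15, 166, 163, 6), (18, 162, 159, 6), (21, 158, 155, 6), (24, 161, 158, 6), (27, 164, 159, 6)
[... 1623 characters left out ...]
214, 210, -2), (18, 196, 184, -4), (21, 203, 197, -3), (24, 223, 222, -1), (27, 234, 232, 0), (30, 232, 231, -1), (33, 224, 216, -5), (36, 215, 195, -13)]
side cas n 61 [0.4131 0.1021] ax 70.5 [19. 68.]
[(-36, 194, 187, -7), (-33, 224, 219, -2), (-30, 231, 230, 0), (-27, 234, 233, 0), (-24, 228, 226, 0), (-21, 224, 218, -1), (-18, 216, 209, -2), (-15, 214, 207, -2), (-12, 225, 223, 0), (-9, 233, 232, 0), (-6, 234, 234, 0), (-3, 232, 230, 0), (0, 221, 213, -3), (3, 218, 207, -3), (6, 224, 216, -3), (9, 226, 221, -2), (12, 224, 220, -2), (15, 223, 219, -1), (18, 229, 226, -1), (21, 233, 232, 0), (24, 234, 233, -1), (27, 234, 232, -2), (30, 234, 232, -3), (33, 233, 231, -4), (36, 228, 224, -8)]
```

```bash
cat >> h.py <<'E'
def plan(xyz,yaw,pos=None,Rm=None,say=""):
    """jaw direction yaw (deg, mod 180) ; prints turn about tool axes and shift in tool axes after the turn"""
    s=bot.observe(); pos=s["tool_pos"] if pos is None else np.array(pos)
    Rm=R.from_rotvec(s["tool_rot"]).as_matrix() if Rm is None else Rm
    best=None
    for k in(0,180):
        y=np.radians(yaw+k); Y=np.array([np.cos(y),np.sin(y),0]); X=np.array([0,0,-1.]); T=np.stack([X,Y,np.cross(X,Y)],1)
        w=R.from_matrix(Rm.T@T).as_rotvec()
        if best is None or np.linalg.norm(w)<np.linalg.norm(best[0]): best=(w,T)
    w,T=best; d=T.T@(np.array(xyz)-pos)
    n=int(np.ceil(np.linalg.norm(w)/.12)); m=int(np.ceil(np.linalg.norm(d)/.04))
    print(say,"t",s["time_s"],"turn",w.round(4),"rows>=",n,"shift(after turn)",d.round(4),"rows>=",m)
    return np.array(xyz),T
def st():
    s=bot.observe(); M=R.from_rotvec(s["tool_rot"]).as_matrix()
    print("t",round(s["time_s"],2),"pos",s["tool_pos"].round(4),"x_t",M[:,0].round(3),"jawyaw",np.degrees(np.arctan2(M[1,1],M[0,1])).round(2),"F",s["force"].round(1),"grip",round(s["grip_width"],3),"j",s["joints"].round(3))
E
python3 - <<'E'
from h import *
st()
# cassette B avg, axis 70.5 -> jaw yaw -19.5
plan([.415,.102,.15],-19.5,say="above B")
plan([.401,.266,.15],171.3-90,say="above A")
t=np.load("pics/top0.npy",allow_pickle=True).item(); s=np.load("pics/side0.npy",allow_pickle=True).item()
for c,r in((t,(360,200,377,216)),(s,(295,270,312,284))):
    g=c["image"].max(2)[r[1]:r[3],r[0]:r[2]]; print(g)
E
```

```text
t 0.1 pos [0.1868 0.596  0.2407] x_t [-0.    -0.001 -1.   ] jawyaw 72.59 F [ 0.1  0.2 -0.2] grip 1.004 j [ 1.248  0.424  1.631 -0.     1.089 -0.019]
above B t 0.1 turn [-1.5343e+00 -1.0000e-03  1.0000e-03] rows>= 13 shift(after turn) [ 0.0907 -0.38   -0.3894] rows>= 14
above A t 0.1 turn [-1.52e-01 -1.00e-04  1.30e-03] rows>= 2 shift(after turn) [ 0.0907 -0.2938  0.2616] rows>= 11
[[ 98 102 104 106 107 104 104 105 107 105 100  94 101 104 109 109 108]
 [ 95  96  99  99 103 103 102 100 105 101  98  96 105 109 111 110 110]
 [107 107 107 108 108 109 109 105 107 108 103 106 109 113 112 113 114]
 [115 114 113 114 113 113 110 105 110 110 110 111 113 113 112 113 113]
 [115 114 113 112 113 112 102  95  93 100 108 113 112 114 111 111 113]
 [114 115 113 114 113 111  97  76  66  76  98 110 111 111 111 112 114]
 [112 113 112 114 114 109  97  66  43  61  93 110 111 107 109 113 112]
 [114 113 113 112 113 111  97  67  41  59  92 109 113 110 112 111 115]
 [113 112 114 113 112 112  97  69  42  58  93 111 113 113 114 114 112]
 [111 112 111 109 112 109  98  68  42  59  93 110 114 116 115 114 115]
 [113 
[... 715 characters left out ...]
104 118 128 130 131 129 129 127 128 128 134 174 154 132 138]
 [127 128 129 129 130 133 130 128 121 112 116 122 145 173 153 105 119]
 [131 130 128 128 130 126 120 111  95  64  54  95 121 131 130 117  78]
 [131 133 129 125 116 109  90  60  51  50  53  67 107 129 132 134 121]
 [133 130 130 128 101  63  49  54  58  59  81 116 132 133 136 132 135]
 [130 134 142 149 127  77  55  73  86 115 132 132 131 130 131 132 132]
 [129 149 173 153 131 116  98 118 130 133 134 133 131 115 116 126 129]
 [110 129 133 134 134 134 133 133 132 134 132 134 133 133 118 126 130]
 [ 69 115 134 132 136 132 132 133 138 135 134 136 133 131 134 134 133]
 [ 85  96 120 132 132 133 132 133 133 136 134 136 133 132 135 134 135]]
```

Call:
{"name": "step_arm", "arguments": {"commands": [[[0,0,0,-0.076,0,0],[0,0,0,-0.076,0,0],[0.007,-0.0226,0.0201,0,0,0],[0.007,-0.0226,0.0201,0,0,0],[0.007,-0.0226,0.0201,0,0,0]]], "fingers": -0.3}}

```text
time_s: 0.52
tool_pos: [0.2363, 0.5193, 0.2197]
tool_rot: [0.118, 1.568, -0.119]
force: [0.4, 0.5, 0.2]
grip_width: 0.67
```

Call:
{"name": "step_arm", "arguments": {"commands": [[[0.007,-0.0226,0.0201,0,0,0],[0.007,-0.0226,0.0201,0,0,0],[0.007,-0.0226,0.0201,0,0,0],[0.007,-0.0226,0.0201,0,0,0],[0.007,-0.0226,0.0201,0,0,0]]]}}

```text
time_s: 0.93
tool_pos: [0.3189, 0.3919, 0.1849]
tool_rot: [0.119, 1.568, -0.119]
force: [0.1, 0.4, -0.2]
grip_width: 0.647
```

Call:
{"name": "step_arm", "arguments": {"commands": [[[0.007,-0.0226,0.0201,0,0,0],[0.007,-0.0226,0.0201,0,0,0],[0.007,-0.0226,0.0201,0,0,0],[0.007,-0.0226,0.0201,0,0,0],[0.007,-0.0226,0.0201,0,0,0]]]}}

```text
time_s: 1.35
tool_pos: [0.4012, 0.265, 0.15]
tool_rot: [0.119, 1.568, -0.119]
force: [-0.4, -0.7, 0.6]
grip_width: 0.651
```

```bash
python3 - <<'E'
from h import *
st(); plan([.401,.266,.0215],81.3,say="A")
E
```

```text
t 1.35 pos [0.4012 0.265  0.15  ] x_t [-0. -0. -1.] jawyaw 81.31 F [-0.4 -0.7  0.6] grip 0.651 j [ 0.559  0.354  2.009  0.     0.779 -0.86 ]
A t 1.35 turn [ 0.0001 -0.0002  0.0002] rows>= 1 shift(after turn) [ 0.1285  0.0009 -0.0004] rows>= 4
```

Call:
{"name": "step_arm", "arguments": {"commands": [[[0.03,0,0,0,0,0],[0.03,0,0,0,0,0],[0.03,0,0,0,0,0],[0.02,0,0,0,0,0],[0.0185,0,0,0,0,0]]]}}

```text
time_s: 1.77
tool_pos: [0.4002, 0.2658, 0.0201]
tool_rot: [0.119, 1.569, -0.12]
force: [0.1, 0.4, 0.4]
grip_width: 0.651
```

Call:
{"name": "step_arm", "arguments": {"commands": [[[0,0,0,0,0,0],[0,0,0,0,0,0],[0,0,0,0,0,0],[0,0,0,0,0,0],[0,0,0,0,0,0]]], "fingers": 1}}

```text
time_s: 2.18
tool_pos: [0.4009, 0.2665, 0.0222]
tool_rot: [0.119, 1.567, -0.119]
force: [0.2, -0.2, -0.6]
grip_width: 0.311
```

Call:
{"name": "step_arm", "arguments": {"commands": [[[0,0,0,0,0,0],[-0.01,0,0,0,0,0],[-0.03,0,0,0,0,0],[-0.03,0,0,0,0,0],[-0.01,0,0,0,0,0]]]}}

```text
time_s: 2.6
tool_pos: [0.4022, 0.2673, 0.1056]
tool_rot: [0.121, 1.564, -0.117]
force: [0.3, 1.7, -0.8]
grip_width: 0.214
```

```bash
python3 - <<'E'
from h import *
st(); plan([.4972,.020,.10],51.4,say="nest2")
c=imaging.camera("side"); u,v=proj(c,bot.observe()["tool_pos"]); u,v=int(u),int(v)
cv2.imwrite("pics/a1.png",cv2.resize(c["image"][v-25:v+35,u-45:u+45],None,fx=8,fy=8,interpolation=cv2.INTER_CUBIC))
E
```

```text
t 2.6 pos [0.4022 0.2673 0.1056] x_t [ 0.004  0.002 -1.   ] jawyaw 81.31 F [ 0.3  1.7 -0.8] grip 0.214 j [ 0.562  0.436  2.028 -0.     0.673 -0.857]
nest2 t 2.6 turn [ 0.522   0.0026 -0.0039] rows>= 5 shift(after turn) [ 0.0056 -0.134   0.2286] rows>= 7
```

View pics/a1.png

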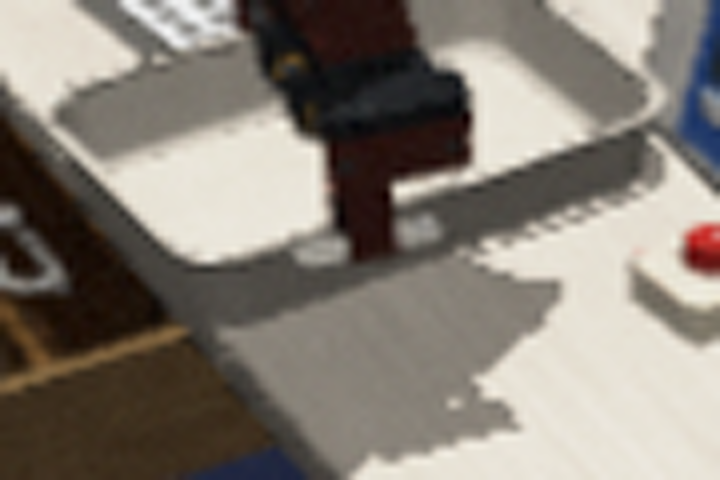

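Call:
{"name": "step_arm", "arguments": {"commands": [[[0,0,0,0.1044,0,0],[0,0,0,0.1044,0,0],[0,0,0,0.1044,0,0],[0,0,0,0.1044,0,0],[0,0,0,0.1044,0,0]]]}}

```text
time_s: 3.07
tool_pos: [0.4004, 0.2662, 0.1014]
tool_rot: [0.531, 1.505, -0.532]
force: [-0.1, -0.3, -0.7]
grip_width: 0.215
```

Call:
{"name": "step_arm", "arguments": {"commands": [[[0,-0.0134,0.0228,0,0,0],[0,-0.0134,0.0228,0,0,0],[0,-0.0134,0.0228,0,0,0],[0,-0.0134,0.0228,0,0,0],[0,-0.0134,0.0228,0,0,0]]]}}

```text
time_s: 3.48
tool_pos: [0.4479, 0.1417, 0.1014]
tool_rot: [0.527, 1.506, -0.527]
force: [-0.0, 0.7, 0.2]
grip_width: 0.213
```

Call:
{"name": "step_arm", "arguments": {"commands": [[[0,-0.0134,0.0228,0,0,0],[0,-0.0134,0.0228,0,0,0],[0,-0.0134,0.0228,0,0,0],[0,-0.0134,0.0228,0,0,0],[0,-0.0134,0.0228,0,0,0]]]}}

```text
time_s: 3.9
tool_pos: [0.4952, 0.0181, 0.1013]
tool_rot: [0.527, 1.506, -0.528]
force: [-0.1, 0.3, 0.7]
grip_width: 0.213
```

Call:
{"name": "step_arm", "arguments": {"commands": [[[0.02,0,0,0,0,0],[0.02,0,0,0,0,0],[0.01,0,0,0,0,0],[0,0,0,0,0,0],[0,0,0,0,0,0]]]}}

```text
time_s: 4.32
tool_pos: [0.4946, 0.0197, 0.0513]
tool_rot: [0.527, 1.508, -0.528]
force: [0.4, -0.2, -0.5]
grip_width: 0.213
```

```bash
python3 - <<'E'
from h import *
st(); plan([.4972,.020,.031],51.4,say="nest2")
for n in("side","top"):
    c=imaging.camera(n); np.save(f"pics/n2{n}.npy",c,allow_pickle=True); u,v=proj(c,bot.observe()["tool_pos"]); u,v=int(u),int(v)
    cv2.imwrite(f"pics/n2{n}.png",cv2.resize(c["image"][v-30:v+30,u-45:u+45],None,fx=8,fy=8,interpolation=cv2.INTER_CUBIC))
E
```

```text
t 4.32 pos [0.4946 0.0197 0.0513] x_t [-0.002 -0.    -1.   ] jawyaw 51.42 F [ 0.4 -0.2 -0.5] grip 0.213 j [ 0.016  0.554  2.011 -0.     0.578 -0.882]
nest2 t 4.3167 turn [ 0.0003 -0.0016  0.0013] rows>= 1 shift(after turn) [0.0203 0.0019 0.0018] rows>= 1
```

View pics/n2side.png

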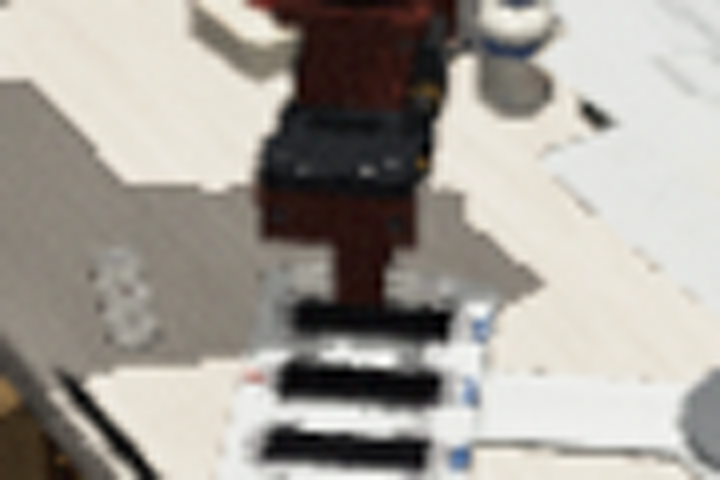

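```bash
python3 - <<'E'
from h import *
c=np.load("pics/n2side.npy",allow_pickle=True).item(); s=bot.observe(); p=s["tool_pos"]; u0,v0=map(int,proj(c,p))
M=R.from_rotvec(s["tool_rot"]).as_matrix(); Y=M[:,1]; Y=Y*np.sign(Y[1]); 
q=p-Y*.0229; q[2]=.0323; a=np.array(proj(c,q)); print("pred finger bottom crop px",(a-[u0-45,v0-30])*8)
b=c["image"][v0-30:v0+30,u0-45:u0+45]; print("red-minus-blue row by row"); 
for r in range(31,40): print(r, (b[r,36:56].astype(int).sum(1)).tolist())
# px size: mm per px along nest axis
ax=np.array([np.cos(np.radians(-38.6)),np.sin(np.radians(-38.6)),0]); print((np.array(proj(c,q+.01*ax))-a)*8, (np.array(proj(c,q+.01*Y))-a)*8, (np.array(proj(c,q+[0,0,.01]))-a)*8)
for n in([.4972,.02,.01],[.4954,.0225,.01]): print((np.array(proj(c,n))-[u0-45,v0-30])*8)
E
```

```text
pred finger bottom crop px [353.59704958 311.59256981]
red-minus-blue row by row
31 [398, 393, 397, 378, 260, 99, 70, 60, 70, 66, 70, 61, 247, 289, 303, 371, 385, 381, 388, 386]
32 [405, 409, 413, 413, 268, 90, 74, 71, 75, 67, 70, 96, 300, 389, 398, 406, 399, 387, 383, 382]
33 [461, 461, 502, 472, 289, 94, 70, 64, 78, 60, 64, 228, 323, 382, 409, 403, 400, 399, 393, 388]
34 [467, 474, 464, 423, 271, 105, 67, 80, 68, 78, 74, 351, 456, 461, 472, 429, 394, 401, 435, 421]
35 [457, 459, 455, 448, 307, 115, 80, 63, 68, 63, 49, 307, 386, 438, 470, 444, 428, 444, 501, 474]
36 [371, 367, 367, 393, 272, 114, 63, 66, 67, 68, 81, 344, 439, 456, 447, 431, 428, 440, 502, 457]
37 [239, 156, 159, 239, 201, 88, 68, 72, 67, 64, 68, 209, 280, 370, 407, 386, 386, 406, 334, 335]
38 [76, 43, 41, 47, 37, 33, 35, 48, 42, 60, 44, 121, 152, 212, 255, 195, 149, 315, 292, 302]
39 [63, 26, 42, 37, 44, 41, 34, 48, 40, 42, 38, 42, 36, 52, 39, 43, 40, 25, 15, 209]
[22.57757282  1.7436822 ] [  3.06321805 -13.93595806] [ -0.20243374 -17.96435392]
[363.73146244 317.92384082]
[357.41329997 316.27302215]
```

```bash
python3 - <<'E'
from h import *
plan([.4965,.0205,.0315],51.4,say="nest2")
E
```

```text
nest2 t 4.4167 turn [ 0.0006  0.0004 -0.0003] rows>= 1 shift(after turn) [0.0209 0.0011 0.0002] rows>= 1
```

Call:
{"name": "step_arm", "arguments": {"commands": [[[0.003,0.001,0,0,0,0],[0.006,0,0,0,0,0],[0.006,0,0,0,0,0],[0.004,0,0,0,0,0],[0,0,0,0,0,0]]]}}

```text
time_s: 4.83
tool_pos: [0.4955, 0.0203, 0.032]
tool_rot: [0.527, 1.507, -0.528]
force: [-0.3, -0.5, -0.1]
grip_width: 0.222
```

Call:
{"name": "step_arm", "arguments": {"commands": [[[0.001,0,0,0,0,0],[0,0,0,0,0,0],[0,0,0,0,0,0],[0,0,0,0,0,0],[0,0,0,0,0,0]]]}}

```text
time_s: 5.25
tool_pos: [0.4961, 0.0202, 0.032]
tool_rot: [0.527, 1.505, -0.527]
force: [-0.4, -0.2, 0.8]
grip_width: 0.219
```

Call:
{"name": "step_arm", "arguments": {"commands": [[[0,0,0,0,0,0],[0,0,0,0,0,0],[0,0,0,0,0,0],[0,0,0,0,0,0],[0,0,0,0,0,0]]], "fingers": 0.16}}

```text
time_s: 5.67
tool_pos: [0.496, 0.0202, 0.0319]
tool_rot: [0.527, 1.506, -0.527]
force: [1.1, -0.2, -0.3]
grip_width: 0.421
```

Call:
{"name": "step_arm", "arguments": {"commands": [[[-0.005,0,0,0,0,0],[-0.015,0,0,0,0,0],[-0.03,0,0,0,0,0],[-0.03,0,0,0,0,0],[-0.03,0,0,0,0,0]]]}}

```text
time_s: 6.08
tool_pos: [0.4955, 0.0202, 0.1431]
tool_rot: [0.527, 1.507, -0.528]
force: [-0.5, -0.1, 0.0]
grip_width: 0.422
```

```bash
python3 - <<'E'
from h import *
st(); plan([.416,.1015,.10],-19.5,say="B")
E
```

```text
t 6.08 pos [0.4955 0.0202 0.1431] x_t [-0.001 -0.    -1.   ] jawyaw 51.39 F [-0.5 -0.1  0. ] grip 0.422 j [ 0.017  0.385  1.98  -0.     0.778 -0.88 ]
B t 6.0833 turn [ 1.2373e+00 -3.0000e-04  1.1000e-03] rows>= 11 shift(after turn) [ 0.0431 -0.102  -0.0501] rows>= 4
```

Call:
{"name": "step_arm", "arguments": {"commands": [[[0,0,0,0.1237,0,0],[0,0,0,0.1237,0,0],[0,0,0,0.1237,0,0],[0,0,0,0.1237,0,0],[0,0,0,0.1237,0,0]]], "fingers": -0.2}}

```text
time_s: 6.5
tool_pos: [0.4959, 0.0202, 0.1424]
tool_rot: [1.006, 1.325, -1.006]
force: [0.7, -0.3, 0.3]
grip_width: 0.598
```

Call:
{"name": "step_arm", "arguments": {"commands": [[[0,0,0,0.1237,0,0],[0,0,0,0.1237,0,0],[0,0,0,0.1237,0,0],[0,0,0,0.1237,0,0],[0,0,0,0.1237,0,0]]]}}

```text
time_s: 6.92
tool_pos: [0.4959, 0.0202, 0.1422]
tool_rot: [1.459, 1.025, -1.459]
force: [0.1, -0.9, 0.6]
grip_width: 0.605
```

Call:
{"name": "step_arm", "arguments": {"commands": [[[0.0086,-0.0204,-0.01,0,0,0],[0.0086,-0.0204,-0.01,0,0,0],[0.0086,-0.0204,-0.01,0,0,0],[0.0086,-0.0204,-0.01,0,0,0],[0.0086,-0.0204,-0.01,0,0,0]]]}}

```text
time_s: 7.33
tool_pos: [0.4158, 0.1019, 0.0989]
tool_rot: [1.456, 1.028, -1.455]
force: [0.8, -0.3, 0.1]
grip_width: 0.606
```

```bash
python3 - <<'E'
from h import *
st(); plan([.4162,.101,.0215],-19.5,say="B")
W=[]
for n in("side","top"):
    c=imaging.camera(n); np.save(f"pics/p2{n}.npy",c,allow_pickle=True); u,v=proj(c,[.46,.04,.01]); u,v=int(u),int(v)
    W.append(cv2.resize(c["image"][v-26:v+26,u-40:u+40],None,fx=5,fy=5,interpolation=cv2.INTER_CUBIC))
cv2.imwrite("pics/p2.png",np.hstack(W))
E
```

```text
t 7.33 pos [0.4158 0.1019 0.0989] x_t [ 0.001  0.    -1.   ] jawyaw -19.51 F [ 0.8 -0.3  0.1] grip 0.606 j [0.213 0.393 2.143 0.    0.605 0.553]
B t 7.3333 turn [-0.0001 -0.0003 -0.0004] rows>= 1 shift(after turn) [0.0774 0.0007 0.0007] rows>= 2
```

View pics/p2.png

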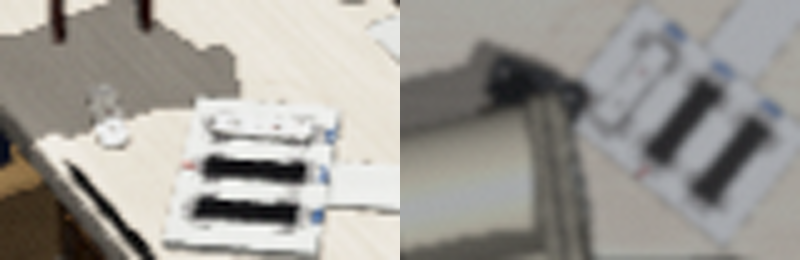

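Call:
{"name": "step_arm", "arguments": {"commands": [[[0.025,0.0007,0.0007,0,0,0],[0.02,0,0,0,0,0],[0.018,0,0,0,0,0],[0.0145,0,0,0,0,0],[0,0,0,0,0,0]]]}}

```text
time_s: 7.85
tool_pos: [0.4172, 0.1, 0.02]
tool_rot: [1.454, 1.029, -1.457]
force: [-0.5, -1.0, 1.3]
grip_width: 0.601
```

Call:
{"name": "step_arm", "arguments": {"commands": [[[0,0,0,0,0,0],[0,0,0,0,0,0],[0,0,0,0,0,0],[0,0,0,0,0,0],[0,0,0,0,0,0]]], "fingers": 1}}

```text
time_s: 8.27
tool_pos: [0.4174, 0.1006, 0.0221]
tool_rot: [1.456, 1.028, -1.454]
force: [0.4, 1.0, -0.5]
grip_width: 0.264
```

Call:
{"name": "step_arm", "arguments": {"commands": [[[0,0,0,0,0,0],[0,0,0,0,0,0],[0,0,0,0,0,0],[-0.01,0,0,0,0,0],[-0.02,0,0,0,0,0]]]}}

```text
time_s: 8.68
tool_pos: [0.4156, 0.1002, 0.0508]
tool_rot: [1.452, 1.03, -1.459]
force: [0.7, -0.4, -1.1]
grip_width: 0.214
```

Call:
{"name": "step_arm", "arguments": {"commands": [[[-0.025,0,0,0,0,0],[-0.025,0,0,0,0,0],[0,0,0,0.1,0,0],[0,0,0,0.1,0,0],[0,0,0,0.1,0,0]]]}}

```text
time_s: 9.1
tool_pos: [0.4172, 0.1006, 0.1027]
tool_rot: [1.668, 0.831, -1.665]
force: [0.6, -0.7, -0.3]
grip_width: 0.215
```

```bash
python3 - <<'E'
from h import *
st(); plan([.441,-.0505,.10],51.4,say="nest0")
s=bot.observe(); print(-128.6)
E
```

```text
t 9.1 pos [0.4172 0.1006 0.1027] x_t [ 0.002  0.    -1.   ] jawyaw -36.95 F [ 0.6 -0.7 -0.3] grip 0.215 j [0.209 0.385 2.14  0.    0.614 0.854]
nest0 t 9.1 turn [-1.5419e+00 -2.0000e-04 -1.9000e-03] rows>= 13 shift(after turn) [ 0.0027 -0.1032  0.1129] rows>= 4
-128.6
```

Call:
{"name": "step_arm", "arguments": {"commands": [[[0,0,0,0.123,0,0],[0,0,0,0.123,0,0],[0,0,0,0.123,0,0],[0,0,0,0.123,0,0],[0,0,0,0.123,0,0]]]}}

```text
time_s: 9.52
tool_pos: [0.4168, 0.1005, 0.102]
tool_rot: [2.055, 0.321, -2.054]
force: [0.4, -0.6, 0.2]
grip_width: 0.218
```

Call:
{"name": "step_arm", "arguments": {"commands": [[[0,0,0,0.123,0,0],[0,0,0,0.123,0,0],[0,0,0,0.123,0,0],[0,0,0,0.123,0,0],[0,0,0,0.123,0,0]]]}}

```text
time_s: 9.93
tool_pos: [0.4168, 0.1005, 0.102]
tool_rot: [-2.057, 0.316, 2.057]
force: [-0.7, -0.1, 0.5]
grip_width: 0.217
```

Call:
{"name": "step_arm", "arguments": {"commands": [[[0,0,0,0.123,0,0],[0,0,0,0.123,0,0],[0,0,0,0.123,0,0],[0,0.0206,-0.0226,0,0,0],[0,0.0206,-0.0226,0,0,0]]]}}

```text
time_s: 10.35
tool_pos: [0.4268, 0.0404, 0.102]
tool_rot: [-1.838, 0.635, 1.838]
force: [-0.4, -0.7, -0.4]
grip_width: 0.216
```

Call:
{"name": "step_arm", "arguments": {"commands": [[[0,0.0206,-0.0226,0,0,0],[0,0.0206,-0.0226,0,0,0],[0,0.0206,-0.0226,0,0,0],[0.02,0,0,0,0,0],[0.02,0,0,0,0,0]]]}}

```text
time_s: 10.77
tool_pos: [0.4433, -0.0522, 0.0624]
tool_rot: [-1.838, 0.639, 1.83]
force: [0.5, 0.1, -0.5]
grip_width: 0.217
```

Call:
{"name": "step_arm", "arguments": {"commands": [[[0,0,0,0,0,0],[0,0,0,0,0,0],[0,0,0,0,0,0],[0,0,0,0,0,0],[0,0,0,0,0,0]]]}}

```text
time_s: 11.18
tool_pos: [0.4424, -0.0501, 0.0624]
tool_rot: [-1.838, 0.636, 1.835]
force: [0.2, -1.0, -0.5]
grip_width: 0.22
```

```bash
python3 - <<'E'
from h import *
st(); plan([.4413,-.0507,.032],51.4,say="nest0")
E
```

```text
t 11.18 pos [ 0.4424 -0.0501  0.0624] x_t [ 0.002 -0.    -1.   ] jawyaw -128.24 F [ 0.2 -1.  -0.5] grip 0.22 j [-0.139  0.488  2.118 -0.     0.534  2.099]
nest0 t 11.1833 turn [ 0.0063 -0.0014  0.0008] rows>= 1 shift(after turn) [0.0304 0.0012 0.0005] rows>= 1
```

Call:
{"name": "step_arm", "arguments": {"commands": [[[0.008,0.0008,0.0005,0.006,0,0],[0.008,0,0,0,0,0],[0.008,0,0,0,0,0],[0.004,0,0,0,0,0],[0.003,0,0,0,0,0]]]}}

```text
time_s: 11.6
tool_pos: [0.4409, -0.0508, 0.0298]
tool_rot: [-1.832, 0.642, 1.833]
force: [1.8, -0.9, 2.2]
grip_width: 0.219
```

Call:
{"name": "step_arm", "arguments": {"commands": [[[0,0,0,0,0,0],[0,0,0,0,0,0],[0,0,0,0,0,0],[0,0,0,0,0,0],[0,0,0,0,0,0]]]}}

```text
time_s: 12.02
tool_pos: [0.4409, -0.0507, 0.0302]
tool_rot: [-1.832, 0.642, 1.832]
force: [0.7, -0.2, 0.3]
grip_width: 0.221
```

Call:
{"name": "step_arm", "arguments": {"commands": [[[0,0,0,0,0,0],[0,0,0,0,0,0],[0,0,0,0,0,0],[0,0,0,0,0,0],[0,0,0,0,0,0]]], "fingers": 0.16}}

```text
time_s: 12.43
tool_pos: [0.4408, -0.0506, 0.0304]
tool_rot: [-1.832, 0.642, 1.832]
force: [-0.9, 0.4, 0.6]
grip_width: 0.423
```

Call:
{"name": "step_arm", "arguments": {"commands": [[[-0.005,0,0,0,0,0],[-0.015,0,0,0,0,0],[-0.04,0,0,0,0,0],[-0.04,0,0,0,0,0],[-0.04,0,0,0,0,0]]]}}

```text
time_s: 12.85
tool_pos: [0.44, -0.0505, 0.1719]
tool_rot: [-1.831, 0.642, 1.834]
force: [1.7, 0.1, -0.1]
grip_width: 0.421
```

```bash
python3 - <<'E'
from h import *
st()
plan([.568,-.303,.21],51.4,say="knob, any yaw")
E
```

```text
t 12.85 pos [ 0.44   -0.0505  0.1719] x_t [-0.002  0.    -1.   ] jawyaw -128.63 F [ 1.7  0.1 -0.1] grip 0.421 j [-0.141  0.267  2.072  0.     0.804  2.104]
knob, any yaw t 12.85 turn [-0.0005  0.0015 -0.0009] rows>= 1 shift(after turn) [-0.0381  0.1175 -0.2575] rows>= 8
```

Call:
{"name": "step_arm", "arguments": {"commands": [[[-0.02,0,0,0,0,0],[-0.0181,0,0,0,0,0],[0,0.0147,-0.0322,0,0,0],[0,0.0147,-0.0322,0,0,0],[0,0.0147,-0.0322,0,0,0]]], "fingers": -0.3}}

```text
time_s: 13.27
tool_pos: [0.4894, -0.1463, 0.2098]
tool_rot: [-1.835, 0.641, 1.831]
force: [0.9, -0.1, 0.8]
grip_width: 0.648
```

Call:
{"name": "step_arm", "arguments": {"commands": [[[0,0.0147,-0.0322,0,0,0],[0,0.0147,-0.0322,0,0,0],[0,0.0147,-0.0322,0,0,0],[0,0.0147,-0.0322,0,0,0],[0,0.0147,-0.0322,0,0,0]]]}}

```text
time_s: 13.68
tool_pos: [0.569, -0.3049, 0.2088]
tool_rot: [-1.832, 0.642, 1.832]
force: [0.7, 0.3, 1.4]
grip_width: 0.65
```

```bash
python3 - <<'E'
from h import *
st(); plan([.568,-.3035,.155],-128.6,say="knob")
for n in("side","top"):
    c=imaging.camera(n); np.save(f"pics/p3{n}.npy",c,allow_pickle=True)
    P=cloud(c);X,Y,Z=P[...,0],P[...,1],P[...,2]
    # cassette surfaces in plate frame
    a=np.radians(-38.6); pc=np.array([.4691,-.0153]) if n=="top" else np.array([.4691-.0022,-.0153+.0017])
    g=c["image"]; 
    W=np.zeros((120,180,3),np.uint8)
    xs=np.arange(-60,60); ys=np.arange(-90,90); gx,gy=np.meshgrid(xs,ys,indexing="ij")
    wx=pc[0]+(gx*np.cos(a)-gy*np.sin(a))/1000; wy=pc[1]+(gx*np.sin(a)+gy*np.cos(a))/1000
    uv=np.array([[proj(c,[p,q,.013]) for p,q in zip(r,t)] for r,t in zip(wx,wy)],np.float32)
    I=cv2.remap(g,uv[...,0],uv[...,1],cv2.INTER_CUBIC); D=cv2.remap(Z.astype(np.float32),uv[...,0],uv[...,1],cv2.INTER_NEAREST)
    cv2.imwrite(f"pics/rect{n}.png",cv2.resize(I[::-1,::-1],None,fx=4,fy=4,interpolation=cv2.INTER_CUBIC))
    for yy in(-45,0,45): print(n,yy,[int(1000*np.median(D[i-3+60:i+4+60,yy+90-4:yy+94])) for i in range(-50,51,10)])
A=cv2.imread("pics/recttop.png");B=cv2.imread("pics/rectside.png")
cv2.imwrite("pics/rect.png",cv2.resize(np.vstack([A,B]),None,fx=.62,fy=.62))
E
```

```text
t 13.68 pos [ 0.569  -0.3049  0.2088] x_t [-0.  0. -1.] jawyaw -128.64 F [0.7 0.3 1.4] grip 0.65 j [-0.51   0.489  1.606  0.     1.047  1.735]
knob t 13.6833 turn [-0.0007  0.0003 -0.    ] rows>= 1 shift(after turn) [ 0.0538 -0.0005  0.0016] rows>= 2
side -45 [9, 14, 13, 15, 14, 15, 15, 14, 15, 9, 11]
side 0 [8, 11, 7, 9, 11, 12, 9, 9, 9, 14, 10]
side 45 [10, 12, 16, 15, 12, 16, 16, 17, 16, 13, 7]
top -45 [8, 11, 16, 16, 12, 12, 15, 15, 16, 11, 11]
top 0 [4, 12, 10, 9, 7, 16, 10, 10, 11, 10, 8]
top 45 [10, 12, 18, 11, 15, 11, 15, 15, 10, 11, 9]
```

View pics/rect.png

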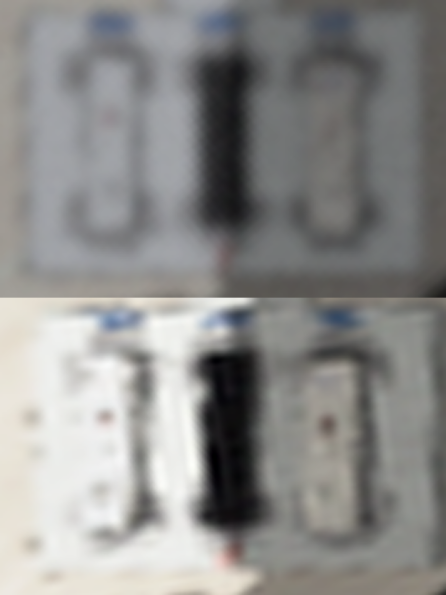

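Call:
{"name": "step_arm", "arguments": {"commands": [[[0.012,0,0.0015,0,0,0],[0.012,0,0,0,0,0],[0.012,0,0,0,0,0],[0.01,0,0,0,0,0],[0.007,0,0,0,0,0]]]}}

```text
time_s: 14.2
tool_pos: [0.5665, -0.3009, 0.1534]
tool_rot: [-1.83, 0.641, 1.835]
force: [0.2, -0.1, -0.3]
grip_width: 0.652
```

Call:
{"name": "step_arm", "arguments": {"commands": [[[0,0,0,0,0,0],[0,0,0,0,0,0],[0,0,0,0,0,0],[0,0,0,0,0,0],[0,0,0,0,0,0]]], "fingers": 1}}

```text
time_s: 14.62
tool_pos: [0.568, -0.3026, 0.1562]
tool_rot: [-1.833, 0.642, 1.831]
force: [0.2, 0.3, 0.5]
grip_width: 0.312
```

Call:
{"name": "step_arm", "arguments": {"commands": [[[0,0,0,0,0,0],[0,0,0,0,0,0],[0,0,0,0,0,0],[0,0,0,0,0,0],[0,0,0,0,0,0]]]}}

```text
time_s: 15.03
tool_pos: [0.568, -0.3021, 0.156]
tool_rot: [-1.833, 0.642, 1.831]
force: [1.2, 5.1, 5.1]
grip_width: 0.243
```

```bash
python3 - <<'E'
from h import *
st()
s=bot.observe(); M=R.from_rotvec(s["tool_rot"]).as_matrix(); p=s["tool_pos"][:2]; col=np.array([.6098,-.1276])
print("r",np.linalg.norm(p-col)); a0=np.arctan2(*(p-col)[::-1]); a1=np.radians(141.4-360)
print(np.degrees([a0,a1]))
N=25; th=np.linspace(a0,a1,N+1); r=np.linspace(np.linalg.norm(p-col),.18,N+1)
Q=col+np.c_[r*np.cos(th),r*np.sin(th)]; d=np.diff(Q,axis=0)
print(np.c_[d@M[:2,1],d@M[:2,2]].round(4).tolist())
E
```

```text
t 15.03 pos [ 0.568  -0.3021  0.156 ] x_t [ 0.001  0.    -1.   ] jawyaw -128.62 F [1.2 5.1 5.1] grip 0.243 j [-5.080e-01  5.500e-01  1.643e+00  1.000e-03  9.480e-01  1.737e+00]
r 0.17944616293225593
[-103.47608711 -218.6       ]
[[0.0056, 0.0133], [0.0045, 0.0137], [0.0034, 0.014], [0.0023, 0.0142], [0.0011, 0.0144], [-0.0, 0.0144], [-0.0012, 0.0144], [-0.0023, 0.0142], [-0.0035, 0.014], [-0.0046, 0.0137], [-0.0057, 0.0133], [-0.0067, 0.0128], [-0.0077, 0.0122], [-0.0087, 0.0115], [-0.0096, 0.0108], [-0.0104, 0.01], [-0.0112, 0.0091], [-0.0119, 0.0082], [-0.0125, 0.0072], [-0.0131, 0.0062], [-0.0135, 0.0051], [-0.0139, 0.004], [-0.0142, 0.0029], [-0.0144, 0.0018], [-0.0144, 0.0006]]
```

Call:
{"name": "step_arm", "arguments": {"commands": [[[0,0.0056,0.0133,0,0,0],[0,0.0045,0.0137,0,0,0],[0,0.0034,0.014,0,0,0],[0,0.0023,0.0142,0,0,0],[0,0.0011,0.0144,0,0,0]]]}}

```text
time_s: 15.45
tool_pos: [0.5038, -0.273, 0.156]
tool_rot: [-1.836, 0.644, 1.827]
force: [6.6, 1.9, -0.2]
grip_width: 0.249
```

Call:
{"name": "step_arm", "arguments": {"commands": [[[0,0,0.0144,0,0,0],[0,-0.0012,0.0144,0,0,0],[0,-0.0023,0.0142,0,0,0],[0,-0.0035,0.014,0,0,0],[0,-0.0046,0.0137,0,0,0]]]}}

```text
time_s: 15.87
tool_pos: [0.4581, -0.2193, 0.1561]
tool_rot: [-1.839, 0.643, 1.821]
force: [20.3, 7.0, -13.6]
grip_width: 0.248
```

Call:
{"name": "step_arm", "arguments": {"commands": [[[0,0,0,0,0,0],[0,0,0,0,0,0],[0,0,0,0,0,0],[0,0,0,0,0,0],[0,0,0,0,0,0]]]}}

```text
time_s: 16.28
tool_pos: [0.4579, -0.2187, 0.156]
tool_rot: [-1.837, 0.641, 1.825]
force: [12.7, 9.7, -4.4]
grip_width: 0.244
```

```bash
python3 - <<'E'
from h import *
st(); s=bot.observe(); print(s["moment"]); p=s["tool_pos"][:2]; col=np.array([.6098,-.1276])
print("r",np.linalg.norm(p-col),np.degrees(np.arctan2(*(p-col)[::-1])), "cmd", -103.476-46.05)
# column estimate from 3 arc points, r=.18
from scipy.optimize import least_squares
Q=np.array([[.568,-.3021],[.5038,-.273],[.4581,-.2193]])
print(least_squares(lambda c:np.linalg.norm(Q-c,axis=1)-.18,col).x)
E
```

```text
t 16.28 pos [ 0.4579 -0.2187  0.156 ] x_t [ 0.007 -0.    -1.   ] jawyaw -128.69 F [12.7  9.7 -4.4] grip 0.244 j [-0.471  0.375  1.953  0.004  0.808  1.773]
[ 1.45967688 -1.96495937 -0.0147177 ]
r 0.1771255279378153 -149.04361002085793 cmd -149.526
[ 0.61275665 -0.12836035]
```

```bash
python3 - <<'E'
from h import *
s=bot.observe(); M=R.from_rotvec(s["tool_rot"]).as_matrix(); p=s["tool_pos"][:2]; col=np.array([.6122,-.1283])
r0=np.linalg.norm(p-col); a0=np.arctan2(*(p-col)[::-1]); a1=np.radians(141.6-360); print(r0,np.degrees(a0))
N=15; th=np.linspace(a0,a1,N+1); r=np.r_[r0,np.full(N,.18)]
Q=col+np.c_[r*np.cos(th),r*np.sin(th)]; d=np.diff(Q,axis=0); print(Q[-1])
print(np.c_[d@M[:2,1],d@M[:2,2]].round(4).tolist())
E
```

```text
0.17883301265277463 -149.63147177888217
[ 0.47113518 -0.0164934 ]
[[-0.0046, 0.0136], [-0.0067, 0.0127], [-0.0077, 0.0122], [-0.0087, 0.0115], [-0.0096, 0.0108], [-0.0104, 0.01], [-0.0111, 0.0091], [-0.0118, 0.0082], [-0.0125, 0.0072], [-0.013, 0.0062], [-0.0134, 0.0051], [-0.0138, 0.004], [-0.0141, 0.0029], [-0.0143, 0.0018], [-0.0144, 0.0006]]
```

Call:
{"name": "step_arm", "arguments": {"commands": [[[0,-0.006,0.0131,0,0,0],[0,-0.0067,0.0127,0,0,0],[0,-0.0077,0.0122,0,0,0],[0,-0.0087,0.0115,0,0,0],[0,-0.0096,0.0108,0,0,0]]]}}

```text
time_s: 16.7
tool_pos: [0.4342, -0.1519, 0.156]
tool_rot: [-1.838, 0.643, 1.826]
force: [9.7, -3.4, -6.4]
grip_width: 0.241
```

Call:
{"name": "step_arm", "arguments": {"commands": [[[0,-0.0104,0.01,0,0,0],[0,-0.0111,0.0091,0,0,0],[0,-0.0118,0.0082,0,0,0],[0,-0.0125,0.0072,0,0,0],[0,-0.013,0.0062,0,0,0]]]}}

```text
time_s: 17.12
tool_pos: [0.4359, -0.0799, 0.1558]
tool_rot: [-1.832, 0.644, 1.833]
force: [-5.0, -3.0, 10.1]
grip_width: 0.246
```

Call:
{"name": "step_arm", "arguments": {"commands": [[[0,-0.0134,0.0051,0,0,0],[0,-0.0138,0.004,0,0,0],[0,-0.0141,0.0029,0,0,0],[0,-0.0143,0.0018,0,0,0],[0,-0.0144,0.0006,0,0,0]]]}}

```text
time_s: 17.53
tool_pos: [0.4681, -0.0161, 0.1554]
tool_rot: [-1.831, 0.644, 1.834]
force: [-3.3, -2.2, 3.7]
grip_width: 0.242
```

Call:
{"name": "step_arm", "arguments": {"commands": [[[0,0,0,0,0,0],[0,0,0,0,0,0],[0,0,0,0,0,0],[0,0,0,0,0,0],[0,0,0,0,0,0]]]}}

```text
time_s: 17.95
tool_pos: [0.4685, -0.0158, 0.1554]
tool_rot: [-1.831, 0.642, 1.834]
force: [-1.5, 5.0, 2.5]
grip_width: 0.242
```

```bash
python3 - <<'E'
from h import *
st()
E
```

```text
t 17.95 pos [ 0.4685 -0.0158  0.1554] x_t [-0.001  0.    -1.   ] jawyaw -128.6 F [-1.5  5.   2.5] grip 0.242 j [-0.059  0.33   2.03   0.     0.783  2.185]
```

Call:
{"name": "step_arm", "arguments": {"commands": [[[0,0,0,0,0,0],[0,0,0,0,0,0],[0,0,0,0,0,0],[0,0,0,0,0,0],[0,0,0,0,0,0]]], "fingers": -0.3}}

```text
time_s: 18.37
tool_pos: [0.4691, -0.0163, 0.1555]
tool_rot: [-1.832, 0.642, 1.832]
force: [0.3, -0.8, -0.1]
grip_width: 0.579
```

Call:
{"name": "step_arm", "arguments": {"commands": [[[-0.02,0,0,0,0,0],[-0.03,0,0,0,0,0],[-0.03,0,0,0,0,0],[0,0,0,0,0,0],[0,0,0,0,0,0]]]}}

```text
time_s: 18.78
tool_pos: [0.4702, -0.0163, 0.2369]
tool_rot: [-1.836, 0.641, 1.828]
force: [-0.8, -0.3, 0.7]
grip_width: 0.648
```

```bash
python3 - <<'E'
from h import *
st(); t0=np.load("pics/top0.npy",allow_pickle=True).item()
# key: avg of top(.4425,-.2531)/(.4437,-.2549) and side corrected ; keyhole
sl=t0["image"].max(2)[200:216,360:377].astype(float); w=np.clip(95-sl[3:13,5:12],0,None); vv,uu=np.mgrid[203:213,365:372]
print("hole top",onz(t0,(w*uu).sum()/w.sum(),(w*vv).sum()/w.sum(),.044))
s0=np.load("pics/side0.npy",allow_pickle=True).item()
sl=s0["image"].max(2)[270:284,295:312].astype(float); w=np.clip(110-sl[5:11,4:12],0,None); vv,uu=np.mgrid[275:281,299:307]
print("hole side",onz(s0,(w*uu).sum()/w.sum(),(w*vv).sum()/w.sum(),.044),"+corr(2.2,-1.7)")
plan([.4425,-.2545,.16],66.6,say="key(neg j6?)")
E
```

```text
t 18.78 pos [ 0.4702 -0.0163  0.2369] x_t [ 0.004 -0.    -1.   ] jawyaw -128.63 F [-0.8 -0.3  0.7] grip 0.648 j [-0.06   0.199  1.968 -0.     0.97   2.185]
hole top [ 0.43909724 -0.38060014  0.044     ]
hole side [ 0.43703377 -0.37824415  0.044     ] +corr(2.2,-1.7)
key(neg j6?) t 18.7833 turn [-0.2659 -0.0036  0.0017] rows>= 3 shift(after turn) [ 0.0769  0.2296 -0.0692] rows>= 7
```

Call:
{"name": "step_arm", "arguments": {"commands": [[[0,0,0,-0.0886,0,0],[0,0,0,-0.0886,0,0],[0,0,0,-0.0886,0,0],[0,0.0287,-0.00865,0,0,0],[0,0.0287,-0.00865,0,0,0]]]}}

```text
time_s: 19.2
tool_pos: [0.4613, -0.0753, 0.234]
tool_rot: [-1.996, 0.41, 2.001]
force: [0.8, -0.2, 0.2]
grip_width: 0.647
```

Call:
{"name": "step_arm", "arguments": {"commands": [[[0,0.0287,-0.00865,0,0,0],[0,0.0287,-0.00865,0,0,0],[0,0.0287,-0.00865,0,0,0],[0,0.0287,-0.00865,0,0,0],[0,0.0287,-0.00865,0,0,0]]]}}

```text
time_s: 19.62
tool_pos: [0.4436, -0.2256, 0.2339]
tool_rot: [-1.994, 0.413, 1.999]
force: [1.1, -0.9, 0.0]
grip_width: 0.649
```

Call:
{"name": "step_arm", "arguments": {"commands": [[[0,0.0287,-0.00865,0,0,0],[0.025,0,0,0,0,0],[0.025,0,0,0,0,0],[0.025,0,0,0,0,0],[0,0,0,0,0,0]]]}}

```text
time_s: 20.03
tool_pos: [0.4378, -0.2526, 0.1552]
tool_rot: [-1.985, 0.411, 2.004]
force: [-0.7, 1.0, -1.2]
grip_width: 0.649
```

```bash
python3 - <<'E'
from h import *
st(); plan([.4425,-.2545,.062],-113.4,say="key")
W=[]
for n,ctr in(("side",(.45,-.1,.08)),("top",(.50,-.06,.1))):
    c=imaging.camera(n); np.save(f"pics/p4{n}.npy",c,allow_pickle=True)
    P=cloud(c);X,Y,Z=P[...,0],P[...,1],P[...,2]
    m=(Z>.15)&(Z<.175)&(abs(X-.469)<.05)&(abs(Y+.0155)<.05); print(n,"knob",m.sum(),P[m].mean(0).round(4))
    m=(Z>.12)&(Z<.14)&(abs(X-.469)<.11)&(abs(Y+.0155)<.11); 
    d=P[m][:,:2]-[.469,-.0155]; a=np.radians(-38.6); e=d@np.array([[np.cos(a),-np.sin(a)],[np.sin(a),np.cos(a)]]); e=e[e[:,0]<40/1000]; print("head extents plate frame mm",(np.percentile(e,[1,99],axis=0)*1000).round(1).tolist())
    u,v=map(int,proj(c,ctr)); W.append(cv2.resize(c["image"][v-40:v+60,u-40:u+40],None,fx=5,fy=5,interpolation=cv2.INTER_CUBIC))
cv2.imwrite("pics/p4.png",np.hstack(W))
E
```

```text
t 20.03 pos [ 0.4378 -0.2526  0.1552] x_t [-0.008  0.005 -1.   ] jawyaw -113.44 F [-0.7  1.  -1.2] grip 0.649 j [-0.547  0.38   1.948 -0.     0.824  1.433]
key t 20.0333 turn [-0.0007  0.0098  0.0013] rows>= 1 shift(after turn) [ 0.0932 -0.0001 -0.0051] rows>= 3
side knob 45 [ 0.4643 -0.0203  0.1612]
head extents plate frame mm [[-49.6, -70.0], [39.5, 58.1]]
top knob 37 [ 0.47   -0.0154  0.1663]
head extents plate frame mm [[-47.6, -62.1], [39.2, 63.2]]
```

View pics/p4.png

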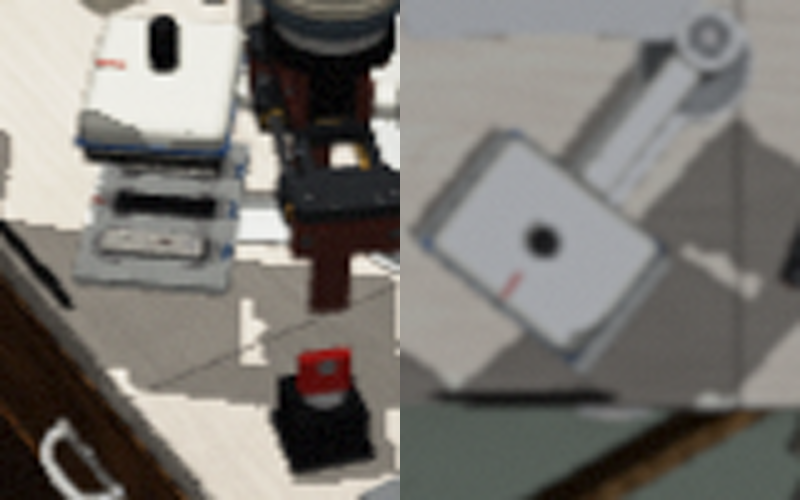

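```bash
python3 - <<'E'
from h import *
st(); plan([.4425,-.2545,.062],-113.4,say="key")
c=imaging.camera("side")
# finger blade check vs side cam: near finger bottom
s=bot.observe(); p=s["tool_pos"]; M=R.from_rotvec(s["tool_rot"]).as_matrix(); Y=M[:,1]*np.sign(-M[1,1]); half=.044*s["grip_width"]
q=p+Y*(half+.0135); q[2]=p[2]-.019; u,v=proj(c,q); print("pred",u,v,"key red")
u,v=int(u),int(v); print(c["image"][v-6:v+5,u-8:u+9].astype(int).sum(2))
E
```

```text
t 20.13 pos [ 0.4403 -0.2537  0.1591] x_t [-0.003  0.002 -1.   ] jawyaw -113.4 F [ 0.1 -0.3  0.6] grip 0.648 j [-0.546  0.375  1.943 -0.     0.828  1.433]
key t 20.1333 turn [-0.      0.004   0.0005] rows>= 1 shift(after turn) [ 0.0971 -0.0001 -0.0023] rows>= 3
pred 284.00858482447336 237.35736501581906 key red
[[405 410 303 140  68  47  76  74  75  62 117 321 386 396 391 391 395]
 [411 407 306 141  74  81  63  76  75  64 129 329 395 395 383 371 346]
 [410 411 301 140  74  65  86  78  76  62 178 336 393 392 368 331 315]
 [410 418 278 108  80  76  70  71  71  73 158 334 374 334 330 350 367]
 [391 401 309 151  99 106 113  98 100 122 198 282 361 378 369 369 368]
 [381 384 319 233 247 251 244 219 235 266 340 381 380 371 378 372 371]
 [385 382 387 396 372 358 345 332 360 375 376 376 370 372 370 371 374]
 [385 378 354 344 333 352 377 374 382 372 381 379 374 374 375 374 374]
 [369 319 310 348 375 365 368 371 374 369 377 376 384 381 370 378 373]
 [330 349 365 367 360 365 360 367 366 366 375 377 378 373 381 377 374]
 [373 368 364 366 358 367 366 368 365 373 377 376 373 373 381 376 372]]
```

Call:
{"name": "step_arm", "arguments": {"commands": [[[0.025,0,-0.001,0,0.002,0],[0.025,0,0,0,0,0],[0.02,0,0,0,0,0],[0.015,0,0,0,0,0],[0.0115,0,0,0,0,0]]]}}

```text
time_s: 20.6
tool_pos: [0.4431, -0.2549, 0.0641]
tool_rot: [-2.001, 0.414, 1.994]
force: [0.0, 0.3, 0.2]
grip_width: 0.65
```

Call:
{"name": "step_arm", "arguments": {"commands": [[[0,0,0,0,0,0],[0,0,0,0,0,0],[0,0,0,0,0,0],[0,0,0,0,0,0],[0,0,0,0,0,0]]]}}

```text
time_s: 21.02
tool_pos: [0.4431, -0.2551, 0.065]
tool_rot: [-2.001, 0.415, 1.993]
force: [0.2, 1.1, -0.2]
grip_width: 0.651
```

```bash
python3 - <<'E'
from h import *
st(); plan([.4427,-.2548,.062],-113.4,say="key")
E
```

```text
t 21.02 pos [ 0.4431 -0.2551  0.065 ] x_t [ 0.004 -0.002 -1.   ] jawyaw -113.4 F [ 0.2  1.1 -0.2] grip 0.651 j [-0.546  0.541  1.978  0.     0.619  1.433]
key t 21.0167 turn [ 0.0001 -0.0039 -0.0003] rows>= 1 shift(after turn) [ 0.003  -0.0001  0.0005] rows>= 1
```

Down 3 mm, undo the tiny tilt, close, lift.

Call:
{"name": "step_arm", "arguments": {"commands": [[[0.003,0,0,0,-0.004,0],[0,0,0,0,0,0],[0,0,0,0,0,0],[0,0,0,0,0,0],[0,0,0,0,0,0]]]}}

```text
time_s: 21.43
tool_pos: [0.4424, -0.2547, 0.061]
tool_rot: [-1.994, 0.413, 1.999]
force: [0.3, 0.1, 0.7]
grip_width: 0.653
```

Call:
{"name": "step_arm", "arguments": {"commands": [[[0,0,0,0,0,0],[0,0,0,0,0,0],[0,0,0,0,0,0],[0,0,0,0,0,0],[0,0,0,0,0,0]]], "fingers": 1}}

```text
time_s: 21.85
tool_pos: [0.4425, -0.2547, 0.061]
tool_rot: [-1.994, 0.413, 1.998]
force: [-0.5, 0.8, 0.6]
grip_width: 0.313
```

Call:
{"name": "step_arm", "arguments": {"commands": [[[0,0,0,0,0,0],[0,0,0,0,0,0],[0,0,0,0,0,0],[0,0,0,0,0,0],[0,0,0,0,0,0]]]}}

```text
time_s: 22.27
tool_pos: [0.4425, -0.2547, 0.061]
tool_rot: [-1.994, 0.413, 1.999]
force: [-1.0, -0.1, -0.2]
grip_width: 0.111
```

```bash
python3 - <<'E'
from h import *
st(); s=bot.observe(); print(s["moment"])
E
```

```text
t 22.27 pos [ 0.4425 -0.2547  0.061 ] x_t [-0.002  0.001 -1.   ] jawyaw -113.4 F [-1.  -0.1 -0.2] grip 0.111 j [-5.460e-01  5.500e-01  1.976e+00 -1.000e-03  6.180e-01  1.434e+00]
[0.00643611 0.13345714 0.01857682]
```

Call:
{"name": "step_arm", "arguments": {"commands": [[[-0.01,0,0,0,0,0],[-0.01,0,0,0,0,0],[-0.01,0,0,0,0,0],[-0.02,0,0,0,0,0],[-0.02,0,0,0,0,0]]]}}

```text
time_s: 22.68
tool_pos: [0.4424, -0.2547, 0.1324]
tool_rot: [-1.994, 0.413, 1.999]
force: [0.3, 0.2, -0.4]
grip_width: 0.115
```

Call:
{"name": "step_arm", "arguments": {"commands": [[[0,0,0,-0.1021,0,0],[0,0,0,-0.1021,0,0],[0,0,0,-0.1021,0,0],[0,0,0,-0.1021,0,0],[0,0,0,0,0,0]]]}}

```text
time_s: 23.1
tool_pos: [0.4429, -0.255, 0.1322]
tool_rot: [2.219, 0.004, -2.22]
force: [-0.3, -0.0, -0.2]
grip_width: 0.115
```

```bash
python3 - <<'E'
from h import *
st(); plan([.4392,-.3803,.131],-90,say="hole")
E
```

```text
t 23.1 pos [ 0.4429 -0.255   0.1322] x_t [-0.001 -0.    -1.   ] jawyaw -89.79 F [-0.3 -0.  -0.2] grip 0.115 j [-0.545  0.422  1.953 -0.     0.767  1.022]
hole t 23.1 turn [ 0.0036  0.0005 -0.    ] rows>= 1 shift(after turn) [0.0012 0.1253 0.0037] rows>= 4
```

Call:
{"name": "step_arm", "arguments": {"commands": [[[0.0002,0.0251,0.0007,0.0007,0,0],[0.0002,0.0251,0.0007,0.0007,0,0],[0.0002,0.0251,0.0007,0.0007,0,0],[0.0002,0.0251,0.0007,0.0007,0,0],[0.0002,0.0251,0.0007,0.0007,0,0]]]}}

```text
time_s: 23.52
tool_pos: [0.4389, -0.3816, 0.1308]
tool_rot: [-2.216, 0.007, 2.219]
force: [-0.1, 0.1, -0.1]
grip_width: 0.111
```

Call:
{"name": "step_arm", "arguments": {"commands": [[[0.005,0,0,0,0,0],[0.005,0,0,0,0,0],[0.005,0,0,0,0,0],[0,0,0,0,0,0],[0,0,0,0,0,0]]]}}

```text
time_s: 23.93
tool_pos: [0.4386, -0.3789, 0.1145]
tool_rot: [-2.216, 0.001, 2.222]
force: [0.3, -0.3, -0.8]
grip_width: 0.111
```

```bash
python3 - <<'E'
from h import *
st(); p,_=plan([.4392,-.3803,.090],-90,say="hole")
c=imaging.camera("side"); np.save("pics/k1.npy",c,allow_pickle=True); s=bot.observe(); p=s["tool_pos"]
for z in(0,-.03,-.053): print(proj(c,p+[0,0,z]))
print("hole pred",proj(c,[.4392,-.3803,.046]))
u,v=map(int,proj(c,p-[0,0,.05])); print("crop origin",u-30,v-26)
cv2.imwrite("pics/k1.png",cv2.resize(c["image"][v-26:v+34,u-30:u+30],None,fx=10,fy=10,interpolation=cv2.INTER_CUBIC))
E
```

```text
t 23.93 pos [ 0.4386 -0.3789  0.1145] x_t [-0.003  0.002 -1.   ] jawyaw -90.18 F [ 0.3 -0.3 -0.8] grip 0.111 j [-7.330e-01  5.310e-01  1.807e+00 -1.000e-03  8.070e-01  8.420e-01]
hole t 23.9333 turn [-0.0032  0.003   0.0019] rows>= 1 shift(after turn) [ 0.0245  0.0014 -0.0006] rows>= 1
(np.float64(305.0515049041745), np.float64(260.02863707506555))
(np.float64(304.42950520147497), np.float64(267.5797780599627))
(np.float64(303.9633151591866), np.float64(273.23937358677125))
hole pred (np.float64(303.9428813476564), np.float64(277.2475262692272))
crop origin 274 246
```

View pics/k1.png

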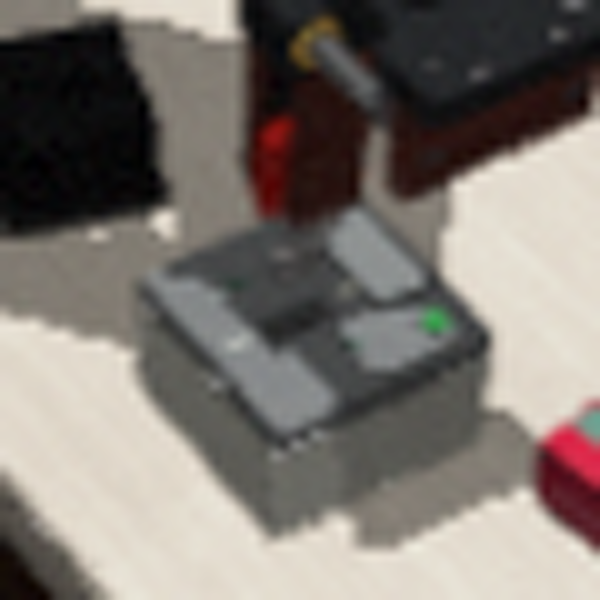

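Call:
{"name": "step_arm", "arguments": {"commands": [[[0.004,0.001,-0.0005,-0.003,0.002,0.001],[0.004,0,0,0,0,0],[0.003,0,0,0,0,0],[0,0,0,0,0,0],[0,0,0,0,0,0]]]}}

```text
time_s: 24.4
tool_pos: [0.4392, -0.381, 0.1035]
tool_rot: [-2.221, 0.0, 2.222]
force: [0.4, -0.6, -0.3]
grip_width: 0.11
```

```bash
python3 - <<'E'
from h import *
st(); plan([.4392,-.3803,.093],-90,say="hole")
E
```

```text
t 24.4 pos [ 0.4392 -0.381   0.1035] x_t [-0.  0. -1.] jawyaw -90.03 F [ 0.4 -0.6 -0.3] grip 0.11 j [-0.735  0.549  1.808 -0.     0.784  0.836]
hole t 24.4 turn [-0.0005  0.0004  0.0003] rows>= 1 shift(after turn) [ 0.0105 -0.0007  0.    ] rows>= 1
```

Call:
{"name": "step_arm", "arguments": {"commands": [[[0.002,-0.0005,0,0,0,0],[0.002,0,0,0,0,0],[0.002,0,0,0,0,0],[0.002,0,0,0,0,0],[0.002,0,0,0,0,0]]]}}

```text
time_s: 24.82
tool_pos: [0.4394, -0.3808, 0.0937]
tool_rot: [-2.221, 0.001, 2.221]
force: [0.0, 0.8, -0.6]
grip_width: 0.11
```

```bash
python3 - <<'E'
from h import *
st(); print(bot.observe()["moment"])
E
```

```text
t 24.82 pos [ 0.4394 -0.3808  0.0937] x_t [ 0. -0. -1.] jawyaw -90.03 F [ 0.   0.8 -0.6] grip 0.11 j [-0.735  0.565  1.812 -0.     0.765  0.837]
[0.01368708 0.1475026  0.00268014]
```

No contact with the bit about 5 mm into the slot, so it is entering. Going on down.

Call:
{"name": "step_arm", "arguments": {"commands": [[[0.002,0,0,0,0,0],[0.002,0,0,0,0,0],[0.002,0,0,0,0,0],[0.002,0,0,0,0,0],[0.002,0,0,0,0,0]]]}}

```text
time_s: 25.23
tool_pos: [0.4394, -0.3808, 0.0837]
tool_rot: [-2.221, 0.001, 2.221]
force: [0.8, 0.3, -1.1]
grip_width: 0.114
```

Call:
{"name": "step_arm", "arguments": {"commands": [[[0.003,0,0,0,0,0],[0.003,0,0,0,0,0],[0.003,0,0,0,0,0],[0.002,0,0,0,0,0],[0,0,0,0,0,0]]]}}

```text
time_s: 25.65
tool_pos: [0.4391, -0.3806, 0.0723]
tool_rot: [-2.22, 0.0, 2.221]
force: [0.2, -0.7, -0.8]
grip_width: 0.11
```

Call:
{"name": "step_arm", "arguments": {"commands": [[[0.001,0,0,0,0,0],[0.001,0,0,0,0,0],[0,0,0,0,0,0],[0,0,0,0,0,0],[0,0,0,0,0,0]]]}}

```text
time_s: 26.07
tool_pos: [0.4395, -0.3808, 0.071]
tool_rot: [-2.222, 0.001, 2.221]
force: [0.2, 1.0, 0.2]
grip_width: 0.112
```

```bash
python3 - <<'E'
from h import *
st(); print(bot.observe()["moment"])
E
```

```text
t 26.07 pos [ 0.4395 -0.3808  0.071 ] x_t [ 0. -0. -1.] jawyaw -90.03 F [0.2 1.  0.2] grip 0.112 j [-0.735  0.601  1.817 -0.     0.723  0.837]
[0.00619171 0.17529905 0.01201177]
```

Call:
{"name": "step_arm", "arguments": {"commands": [[[0.0007,0,0,0,0,0],[0,0,0,0,0,0],[0.0007,0,0,0,0,0],[0,0,0,0,0,0],[0,0,0,0,0,0]]]}}

```text
time_s: 26.48
tool_pos: [0.4395, -0.3809, 0.0709]
tool_rot: [2.222, -0.001, -2.221]
force: [-3.2, 3.3, 14.9]
grip_width: 0.114
```

Call:
{"name": "step_arm", "arguments": {"commands": [[[0.0005,0,0,0,0,0],[0,0,0,0,0,0],[0,0,0,0,0,0],[0,0,0,0,0,0],[0,0,0,0,0,0]]]}}

```text
time_s: 26.9
tool_pos: [0.4395, -0.3809, 0.0709]
tool_rot: [2.222, -0.001, -2.221]
force: [-4.7, 4.1, 20.2]
grip_width: 0.116
```

Call:
{"name": "step_arm", "arguments": {"commands": [[[-0.0012,0,0,0,0,0],[0,0,0,0.1,0,0],[0,0,0,0.1,0,0],[0,0,0,0.1,0,0],[0,0,0,0.1,0,0]]]}}

```text
time_s: 27.32
tool_pos: [0.4395, -0.3804, 0.071]
tool_rot: [-1.998, 0.41, 1.998]
force: [-1.3, 4.2, 9.7]
grip_width: 0.108
```

Call:
{"name": "step_arm", "arguments": {"commands": [[[0,0,0,0.1,0,0],[0,0,0,0.1,0,0],[0,0,0,0.1,0,0],[0,0,0,0.1,0,0],[0,0,0,0.1,0,0]]]}}

```text
time_s: 27.73
tool_pos: [0.4395, -0.3806, 0.071]
tool_rot: [-1.681, 0.817, 1.68]
force: [-1.2, 1.8, 8.9]
grip_width: 0.111
```

Call:
{"name": "step_arm", "arguments": {"commands": [[[0,0,0,0.1,0,0],[0,0,0,0.1,0,0],[0,0,0,0.1,0,0],[0,0,0,0.06,0,0],[0,0,0,0,0,0]]]}}

```text
time_s: 28.15
tool_pos: [0.4393, -0.3809, 0.071]
tool_rot: [-1.432, 1.048, 1.431]
force: [-2.4, 0.7, 9.2]
grip_width: 0.115
```

```bash
python3 - <<'E'
from h import *
st(); print(bot.observe()["moment"])
E
```

```text
t 28.15 pos [ 0.4393 -0.3809  0.071 ] x_t [ 0. -0. -1.] jawyaw -162.41 F [-2.4  0.7  9.2] grip 0.115 j [-0.735  0.601  1.817 -0.     0.723  2.1  ]
[0.44179594 0.67441265 0.00264259]
```

Call:
{"name": "step_arm", "arguments": {"commands": [[[0,0,0,0.04,0,0],[0,0,0,0.04,0,0],[0,0,0,0.03,0,0],[0,0,0,0.03,0,0],[0,0,0,0,0,0]]]}}

```text
time_s: 28.57
tool_pos: [0.4393, -0.3809, 0.071]
tool_rot: [-1.333, 1.125, 1.332]
force: [-2.4, 1.2, 8.5]
grip_width: 0.112
```

```bash
python3 - <<'E'
from h import *
st(); print(bot.observe()["moment"])
E
```

```text
t 28.57 pos [ 0.4393 -0.3809  0.071 ] x_t [ 0. -0. -1.] jawyaw -170.32 F [-2.4  1.2  8.5] grip 0.112 j [-0.735  0.601  1.817 -0.     0.723  2.238]
[ 0.38802039  0.69437947 -0.00571198]
```

Call:
{"name": "step_arm", "arguments": {"commands": [[[0,0,0,0.03,0,0],[0,0,0,0.03,0,0],[0,0,0,0.02,0,0],[0,0,0,0,0,0],[0,0,0,0,0,0]]]}}

```text
time_s: 28.98
tool_pos: [0.4392, -0.3809, 0.0709]
tool_rot: [-1.276, 1.165, 1.276]
force: [-2.8, 0.8, 8.8]
grip_width: 0.11
```

```bash
python3 - <<'E'
from h import *
st(); print(bot.observe()["moment"],bot.observe()["tau"])
E
```

```text
t 28.98 pos [ 0.4392 -0.3809  0.0709] x_t [-0. -0. -1.] jawyaw -174.81 F [-2.8  0.8  8.8] grip 0.11 j [-7.350e-01  6.010e-01  1.817e+00 -1.000e-03  7.230e-01  2.317e+00]
[0.36027545 0.69738202 0.1565505 ] [  0.52509254 -51.39251232 -18.23139668   0.28121352  -1.05093274
   0.15614652]
```

Call:
{"name": "step_arm", "arguments": {"commands": [[[0,0,0,0.03,0,0],[0,0,0,0.02,0,0],[0,0,0,0,0,0],[0,0,0,0,0,0],[0,0,0,0,0,0]]]}}

```text
time_s: 29.4
tool_pos: [0.4392, -0.3809, 0.071]
tool_rot: [-1.24, 1.19, 1.239]
force: [-3.5, 1.0, 7.7]
grip_width: 0.112
```

```bash
python3 - <<'E'
from h import *
st(); print(bot.observe()["moment"])
E
```

```text
t 29.4 pos [ 0.4392 -0.3809  0.071 ] x_t [-0.    -0.001 -1.   ] jawyaw -177.63 F [-3.5  1.   7.7] grip 0.112 j [-7.350e-01  6.010e-01  1.817e+00 -1.000e-03  7.230e-01  2.366e+00]
[0.3364795  0.60718456 0.36267145]
```

Call:
{"name": "step_arm", "arguments": {"commands": [[[0,0,0,-0.1,0,0],[0,0,0,-0.1,0,0],[0,0,0,-0.1,0,0],[0,0,0,-0.1,0,0],[0,0,0,-0.1,0,0]]]}}

```text
time_s: 29.82
tool_pos: [0.4393, -0.3809, 0.071]
tool_rot: [-1.599, 0.9, 1.598]
force: [-4.0, 0.4, 8.6]
grip_width: 0.111
```

Call:
{"name": "step_arm", "arguments": {"commands": [[[0,0,0,-0.1,0,0],[0,0,0,-0.1,0,0],[0,0,0,-0.1,0,0],[0,0,0,-0.1,0,0],[0,0,0,-0.1,0,0]]]}}

```text
time_s: 30.23
tool_pos: [0.4392, -0.381, 0.071]
tool_rot: [-1.926, 0.519, 1.926]
force: [-3.0, 1.4, 9.4]
grip_width: 0.116
```

Call:
{"name": "step_arm", "arguments": {"commands": [[[0,0,0,-0.1,0,0],[0,0,0,-0.1,0,0],[0,0,0,-0.1,0,0],[0,0,0,-0.1,0,0],[0,0,0,-0.1,0,0]]]}}

```text
time_s: 30.65
tool_pos: [0.4394, -0.3808, 0.071]
tool_rot: [-2.209, 0.029, 2.208]
force: [-1.6, 2.6, 8.0]
grip_width: 0.111
```

Call:
{"name": "step_arm", "arguments": {"commands": [[[0,0,0,-0.05,0,0],[0,0,0,-0.05,0,0],[0,0,0,-0.03,0,0],[0,0,0,0,0,0],[0,0,0,0,0,0]]]}}

```text
time_s: 31.07
tool_pos: [0.4394, -0.3806, 0.0709]
tool_rot: [2.171, 0.108, -2.17]
force: [-1.9, 2.6, 8.3]
grip_width: 0.11
```

```bash
python3 - <<'E'
from h import *
st(); print(bot.observe()["moment"])
E
```

```text
t 31.07 pos [ 0.4394 -0.3806  0.0709] x_t [ 0. -0. -1.] jawyaw -84.29 F [-1.9  2.6  8.3] grip 0.11 j [-0.734  0.601  1.817  0.     0.723  0.737]
[0.51849498 0.54144532 0.04960912]
```

Call:
{"name": "step_arm", "arguments": {"commands": [[[0,0,0,-0.04,0,0],[0,0,0,-0.03,0,0],[0,0,0,0,0,0],[0,0,0,0,0,0],[0,0,0,0,0,0]]]}}

```text
time_s: 31.48
tool_pos: [0.4394, -0.3806, 0.071]
tool_rot: [2.133, 0.181, -2.133]
force: [-0.2, 3.0, 9.4]
grip_width: 0.112
```

```bash
python3 - <<'E'
from h import *
st(); print(bot.observe()["moment"])
E
```

```text
t 31.48 pos [ 0.4394 -0.3806  0.071 ] x_t [ 0. -0. -1.] jawyaw -80.29 F [-0.2  3.   9.4] grip 0.112 j [-0.734  0.601  1.817  0.     0.723  0.667]
[0.50286778 0.43524086 0.02274931]
```

Call:
{"name": "step_arm", "arguments": {"commands": [[[0,0,0,-0.04,0,0],[0,0,0,-0.02,0,0],[0,0,0,0,0,0],[0,0,0,0,0,0],[0,0,0,0,0,0]]]}}

```text
time_s: 31.9
tool_pos: [0.4395, -0.3806, 0.071]
tool_rot: [2.1, 0.242, -2.1]
force: [-1.6, 2.7, 8.6]
grip_width: 0.112
```

```bash
python3 - <<'E'
from h import *
st(); print(bot.observe()["moment"])
E
```

```text
t 31.9 pos [ 0.4395 -0.3806  0.071 ] x_t [ 0.  0. -1.] jawyaw -76.86 F [-1.6  2.7  8.6] grip 0.112 j [-0.734  0.601  1.817  0.     0.723  0.607]
[ 0.53097338  0.43780424 -0.07664472]
```

Call:
{"name": "step_arm", "arguments": {"commands": [[[0,0,0,-0.03,0,0],[0,0,0,0,0,0],[0,0,0,0,0,0],[0,0,0,0,0,0],[0,0,0,0,0,0]]]}}

```text
time_s: 32.32
tool_pos: [0.4395, -0.3806, 0.0709]
tool_rot: [2.084, 0.271, -2.083]
force: [-1.5, 2.2, 8.6]
grip_width: 0.112
```

```bash
python3 - <<'E'
from h import *
st(); print(bot.observe()["moment"])
E
```

```text
t 32.32 pos [ 0.4395 -0.3806  0.0709] x_t [ 0.  0. -1.] jawyaw -75.16 F [-1.5  2.2  8.6] grip 0.112 j [-0.734  0.601  1.817  0.     0.723  0.577]
[ 0.5661203   0.48446946 -0.12464358]
```

Call:
{"name": "step_arm", "arguments": {"commands": [[[0,0,0,0.09,0,0],[0,0,0,0.09,0,0],[0,0,0,0.079,0,0],[0,0,0,0,0,0],[0,0,0,0,0,0]]]}}

```text
time_s: 32.73
tool_pos: [0.4395, -0.3809, 0.071]
tool_rot: [2.222, -0.001, -2.221]
force: [-1.7, 1.6, 8.8]
grip_width: 0.11
```

Call:
{"name": "step_arm", "arguments": {"commands": [[[-0.002,0,0,0,0,0],[-0.002,0,0,0,0,0],[-0.002,0,0,0,0,0],[0,0,0,0,0,0],[0,0,0,0,0,0]]]}}

```text
time_s: 33.15
tool_pos: [0.4394, -0.3808, 0.0762]
tool_rot: [2.221, 0.0, -2.221]
force: [1.1, -0.3, -0.7]
grip_width: 0.109
```

Call:
{"name": "step_arm", "arguments": {"commands": [[[-0.002,0,0,0,0,0],[-0.002,0,0,0,0,0],[-0.002,0,0,0,0,0],[-0.002,0,0,0,0,0],[0,0,0,0,0,0]]]}}

```text
time_s: 33.57
tool_pos: [0.4395, -0.3809, 0.0846]
tool_rot: [2.221, 0.0, -2.22]
force: [-0.4, -0.3, -0.7]
grip_width: 0.112
```

```bash
python3 - <<'E'
from h import *
st(); print(bot.observe()["moment"])
E
```

```text
t 33.57 pos [ 0.4395 -0.3809  0.0846] x_t [ 0.    -0.001 -1.   ] jawyaw -89.97 F [-0.4 -0.3 -0.7] grip 0.112 j [-0.734  0.579  1.814 -0.     0.748  0.836]
[-0.00346385  0.20183689  0.04540587]
```

Call:
{"name": "step_arm", "arguments": {"commands": [[[-0.006,0,0,0,0,0],[-0.01,0,0,0,0,0],[-0.01,0,0,0,0,0],[-0.01,0,0,0,0,0],[-0.01,0,0,0,0,0]]]}}

```text
time_s: 33.98
tool_pos: [0.4396, -0.381, 0.1317]
tool_rot: [2.222, -0.0, -2.22]
force: [-0.0, 1.3, -0.8]
grip_width: 0.111
```

Call:
{"name": "step_arm", "arguments": {"commands": [[[0,0,0,0.1021,0,0],[0,0,0,0.1021,0,0],[0,0,0,0.1021,0,0],[0,0,0,0.1021,0,0],[0,0,0,0,0,0]]]}}

```text
time_s: 34.4
tool_pos: [0.4396, -0.381, 0.1312]
tool_rot: [-1.996, 0.417, 1.994]
force: [0.6, 1.0, -0.7]
grip_width: 0.114
```

```bash
python3 - <<'E'
from h import *
st(); plan([.4425,-.2547,.131],-113.4,say="stand")
c=imaging.camera("top"); cv2.imwrite("pics/con.png",cv2.resize(c["image"][190:225,315:385],None,fx=8,fy=8,interpolation=cv2.INTER_CUBIC))
E
```

```text
t 34.4 pos [ 0.4396 -0.381   0.1312] x_t [ 0.001 -0.001 -1.   ] jawyaw -113.57 F [ 0.6  1.  -0.7] grip 0.114 j [-0.734  0.507  1.799 -0.     0.835  1.248]
stand t 34.4 turn [-0.003  -0.0013 -0.0005] rows>= 1 shift(after turn) [ 0.0002 -0.117   0.0475] rows>= 4
```

Call:
{"name": "step_arm", "arguments": {"commands": [[[0,-0.0234,0.0095,0,0,0],[0,-0.0234,0.0095,0,0,0],[0,-0.0234,0.0095,0,0,0],[0,-0.0234,0.0095,0,0,0],[0,-0.0234,0.0095,0,0,0]]]}}

```text
time_s: 34.87
tool_pos: [0.4422, -0.2535, 0.1306]
tool_rot: [-2.0, 0.41, 1.998]
force: [-0.3, -0.2, -0.9]
grip_width: 0.115
```

Call:
{"name": "step_arm", "arguments": {"commands": [[[0.01,0,0,0,0,0],[0.01,0,0,0,0,0],[0.01,0,0,0,0,0],[0,0,0,0,0,0],[0,0,0,0,0,0]]]}}

```text
time_s: 35.28
tool_pos: [0.4417, -0.2551, 0.0992]
tool_rot: [-1.995, 0.413, 1.998]
force: [-0.2, 0.0, -0.7]
grip_width: 0.108
```

```bash
python3 - <<'E'
from h import *
st(); plan([.4425,-.2547,.082],-113.4,say="stand")
E
```

```text
t 35.28 pos [ 0.4417 -0.2551  0.0992] x_t [-0.001  0.001 -1.   ] jawyaw -113.39 F [-0.2  0.  -0.7] grip 0.108 j [-0.547  0.479  1.968 -0.     0.697  1.432]
stand t 35.2833 turn [0.0002 0.0015 0.    ] rows>= 1 shift(after turn) [ 0.0172 -0.0007 -0.0005] rows>= 1
```

Call:
{"name": "step_arm", "arguments": {"commands": [[[0.003,-0.0005,-0.0005,0,0,0],[0.003,0,0,0,0,0],[0.003,0,0,0,0,0],[0.003,0,0,0,0,0],[0.002,0,0,0,0,0]]]}}

```text
time_s: 35.7
tool_pos: [0.4427, -0.2543, 0.0858]
tool_rot: [-1.997, 0.413, 1.997]
force: [0.2, -0.3, -0.1]
grip_width: 0.113
```

Call:
{"name": "step_arm", "arguments": {"commands": [[[0.005,0,0,0,0,0],[0.005,0,0,0,0,0],[0.005,0,0,0,0,0],[0.005,0,0,0,0,0],[0.003,0,0,0,0,0]]]}}

```text
time_s: 36.12
tool_pos: [0.4426, -0.2541, 0.0624]
tool_rot: [-1.996, 0.413, 1.998]
force: [0.5, 0.1, -0.4]
grip_width: 0.111
```

Call:
{"name": "step_arm", "arguments": {"commands": [[[0.001,0,0,0,0,0],[0.001,0,0,0,0,0],[0,0,0,0,0,0],[0,0,0,0,0,0],[0,0,0,0,0,0]]]}}

```text
time_s: 36.53
tool_pos: [0.443, -0.2544, 0.0613]
tool_rot: [-1.998, 0.413, 1.996]
force: [-0.3, 0.1, 0.1]
grip_width: 0.111
```

```bash
python3 - <<'E'
from h import *
st()
E
```

```text
t 36.53 pos [ 0.443  -0.2544  0.0613] x_t [ 0.001 -0.    -1.   ] jawyaw -113.37 F [-0.3  0.1  0.1] grip 0.111 j [-0.544  0.549  1.977 -0.     0.615  1.434]
```

Call:
{"name": "step_arm", "arguments": {"commands": [[[0.0008,0,0,0,0,0],[0,0,0,0,0,0],[0,0,0,0,0,0],[0,0,0,0,0,0],[0,0,0,0,0,0]]]}}

```text
time_s: 36.95
tool_pos: [0.443, -0.2544, 0.0609]
tool_rot: [-1.998, 0.413, 1.996]
force: [-1.7, 0.3, 5.6]
grip_width: 0.11
```

Call:
{"name": "step_arm", "arguments": {"commands": [[[0,0,0,0,0,0],[0,0,0,0,0,0],[0,0,0,0,0,0],[0,0,0,0,0,0],[0,0,0,0,0,0]]], "fingers": -0.3}}

```text
time_s: 37.37
tool_pos: [0.4428, -0.2543, 0.0603]
tool_rot: [-1.997, 0.413, 1.997]
force: [-0.5, 0.8, 0.2]
grip_width: 0.45
```

Call:
{"name": "step_arm", "arguments": {"commands": [[[-0.015,0,0,0,0,0],[-0.04,0,0,0,0,0],[-0.04,0,0,0,0,0],[-0.04,0,0,0,0,0],[-0.035,0,0,0,0,0]]]}}

```text
time_s: 37.78
tool_pos: [0.4428, -0.2542, 0.2327]
tool_rot: [-1.998, 0.414, 1.996]
force: [0.2, 0.0, 0.9]
grip_width: 0.651
```

```bash
python3 - <<'E'
from h import *
st(); plan([.4692,-.0157,.23],-113.4,say="knob")
for n in("top","side"):
    c=imaging.camera(n); P=cloud(c);X,Y,Z=P[...,0],P[...,1],P[...,2]
    h=cv2.cvtColor(c["image"],cv2.COLOR_BGR2HSV); red=((h[...,0]<8)|(h[...,0]>172))&(h[...,1]>120)
    m=red&(abs(X-.443)<.04)&(abs(Y+.255)<.04); print(n,"key red",m.sum(),P[m].mean(0).round(4),"zmax",np.sort(P[m][:,2])[-5:].round(4))
E
```

```text
t 37.78 pos [ 0.4428 -0.2542  0.2327] x_t [ 0.001 -0.001 -1.   ] jawyaw -113.37 F [0.2 0.  0.9] grip 0.651 j [-0.544  0.267  1.888 -0.     0.986  1.434]
knob t 37.7833 turn [ 0.0005 -0.001  -0.0002] rows>= 1 shift(after turn) [ 0.0027 -0.2294  0.0705] rows>= 7
top key red 0 [nan nan nan] zmax []
side key red 472 [ 0.4356 -0.2764 -0.051 ] zmax [0.393  0.3931 0.3932 0.3935 0.4008]<stdin>:6: RuntimeWarning: Mean of empty slice.
  ret = um.true_divide(
```

Call:
{"name": "step_arm", "arguments": {"commands": [[[0,-0.0287,0.0088,0,0,0],[0,-0.0287,0.0088,0,0,0],[0,-0.0287,0.0088,0,0,0],[0,-0.0287,0.0088,0,0,0],[0,-0.0287,0.0088,0,0,0]]]}}

```text
time_s: 38.3
tool_pos: [0.4587, -0.1037, 0.2295]
tool_rot: [-1.996, 0.414, 1.998]
force: [0.9, 0.2, -0.1]
grip_width: 0.652
```

Call:
{"name": "step_arm", "arguments": {"commands": [[[0,-0.0287,0.0088,0,0,0],[0,-0.0287,0.0088,0,0,0],[0,-0.0287,0.0088,0,0,0],[0.01,0,0,0,0,0],[0,0,0,0,0,0]]]}}

```text
time_s: 38.72
tool_pos: [0.468, -0.0143, 0.2184]
tool_rot: [-1.996, 0.411, 2.002]
force: [-0.3, -0.0, 0.1]
grip_width: 0.649
```

```bash
python3 - <<'E'
from h import *
st(); plan([.4690,-.0157,.1555],-113.4,say="knob")
c=imaging.camera("side"); P=cloud(c);X,Y,Z=P[...,0],P[...,1],P[...,2]
h=cv2.cvtColor(c["image"],cv2.COLOR_BGR2HSV); red=((h[...,0]<8)|(h[...,0]>172))&(h[...,1]>120)
m=red&(abs(X-.443)<.04)&(abs(Y+.255)<.04)&(Z>.02)&(Z<.1); print("key red",m.sum(),P[m].mean(0).round(4),"zmax",np.sort(P[m][:,2])[-5:].round(4))
E
```

```text
t 38.72 pos [ 0.468  -0.0143  0.2184] x_t [-0.003 -0.    -1.   ] jawyaw -113.19 F [-0.3 -0.   0.1] grip 0.649 j [-0.056  0.226  1.985 -0.     0.934  1.92 ]
knob t 38.7167 turn [ 0.0037  0.0027 -0.0013] rows>= 1 shift(after turn) [ 0.0629  0.0009 -0.0014] rows>= 2
key red 81 [ 0.4392 -0.2561  0.0589] zmax [0.0736 0.0736 0.0739 0.0741 0.0751]
```

Call:
{"name": "step_arm", "arguments": {"commands": [[[0.014,0.0009,-0.001,0,0,0],[0.014,0,0,0,0,0],[0.014,0,0,0,0,0],[0.012,0,0,0,0,0],[0.008,0,0,0,0,0]]]}}

```text
time_s: 39.18
tool_pos: [0.469, -0.018, 0.157]
tool_rot: [-1.994, 0.415, 1.998]
force: [-0.5, -0.4, 0.4]
grip_width: 0.648
```

Call:
{"name": "step_arm", "arguments": {"commands": [[[0,0,0,0,0,0],[0,0,0,0,0,0],[0,0,0,0,0,0],[0,0,0,0,0,0],[0,0,0,0,0,0]]], "fingers": 1}}

```text
time_s: 39.6
tool_pos: [0.4703, -0.0169, 0.159]
tool_rot: [-1.998, 0.413, 1.995]
force: [-0.6, 0.7, 0.7]
grip_width: 0.312
```

Call:
{"name": "step_arm", "arguments": {"commands": [[[0,0,0,0,0,0],[0,0,0,0,0,0],[0,0,0,0,0,0],[0,0,0,0,0,0],[0,0,0,0,0,0]]]}}

```text
time_s: 40.02
tool_pos: [0.4702, -0.0168, 0.1588]
tool_rot: [-1.998, 0.413, 1.996]
force: [-0.8, -0.9, 5.7]
grip_width: 0.247
```

```bash
python3 - <<'E'
from h import *
st()
s=bot.observe(); M=R.from_rotvec(s["tool_rot"]).as_matrix(); p=s["tool_pos"][:2]; col=np.array([.6118,-.1282])
r0=np.linalg.norm(p-col); a0=np.arctan2(*(p-col)[::-1])%(2*np.pi)-2*np.pi; a1=np.radians(-106.0)
N=25; print(r0,np.degrees([a0,a1])); th=np.linspace(a0,a1,N+1); r=np.r_[r0,np.full(N,.18)]
Q=col+np.c_[r*np.cos(th),r*np.sin(th)]; d=np.diff(Q,axis=0); print(Q[-1])
print(np.c_[d@M[:2,1],d@M[:2,2]].round(4).tolist())
E
```

```text
t 40.02 pos [ 0.4702 -0.0168  0.1588] x_t [ 0.001 -0.    -1.   ] jawyaw -113.36 F [-0.8 -0.9  5.7] grip 0.247 j [-6.100e-02  3.250e-01  2.026e+00 -1.000e-03  7.890e-01  1.918e+00]
0.18011239594844541 [-218.18889121 -106.        ]
[ 0.56218528 -0.30122711]
[[0.0138, 0.003], [0.014, 0.002], [0.0141, 0.0009], [0.0141, -0.0002], [0.014, -0.0013], [0.0139, -0.0024], [0.0137, -0.0035], [0.0133, -0.0045], [0.0129, -0.0056], [0.0125, -0.0066], [0.0119, -0.0075], [0.0113, -0.0084], [0.0106, -0.0093], [0.0098, -0.0101], [0.009, -0.0108], [0.0081, -0.0115], [0.0072, -0.0121], [0.0062, -0.0126], [0.0052, -0.0131], [0.0042, -0.0135], [0.0031, -0.0137], [0.002, -0.0139], [0.0009, -0.0141], [-0.0002, -0.0141], [-0.0013, -0.014]]
```

Call:
{"name": "step_arm", "arguments": {"commands": [[[0,0.0138,0.003,0,0,0],[0,0.014,0.002,0,0,0],[0,0.0141,0.0009,0,0,0],[0,0.0141,-0.0002,0,0,0],[0,0.014,-0.0013,0,0,0]]]}}

```text
time_s: 40.43
tool_pos: [0.4373, -0.0789, 0.1588]
tool_rot: [-1.997, 0.411, 1.998]
force: [-0.1, 4.1, 5.1]
grip_width: 0.246
```

Call:
{"name": "step_arm", "arguments": {"commands": [[[0,0.0139,-0.0024,0,0,0],[0,0.0137,-0.0035,0,0,0],[0,0.0133,-0.0045,0,0,0],[0,0.0129,-0.0056,0,0,0],[0,0.0125,-0.0066,0,0,0]]]}}

```text
time_s: 40.85
tool_pos: [0.4326, -0.1493, 0.1588]
tool_rot: [-1.998, 0.412, 1.996]
force: [-0.1, 4.1, 7.2]
grip_width: 0.243
```

Call:
{"name": "step_arm", "arguments": {"commands": [[[0,0.0119,-0.0075,0,0,0],[0,0.0113,-0.0084,0,0,0],[0,0.0106,-0.0093,0,0,0],[0,0.0098,-0.0101,0,0,0],[0,0.009,-0.0108,0,0,0]]]}}

```text
time_s: 41.27
tool_pos: [0.4544, -0.2158, 0.1589]
tool_rot: [-1.997, 0.412, 1.996]
force: [1.2, 4.6, 6.8]
grip_width: 0.243
```

Call:
{"name": "step_arm", "arguments": {"commands": [[[0,0.0081,-0.0115,0,0,0],[0,0.0072,-0.0121,0,0,0],[0,0.0062,-0.0126,0,0,0],[0,0.0052,-0.0131,0,0,0],[0,0.0042,-0.0135,0,0,0]]]}}

```text
time_s: 41.68
tool_pos: [0.4997, -0.2688, 0.1589]
tool_rot: [-1.997, 0.412, 1.997]
force: [-0.3, 6.0, 7.4]
grip_width: 0.247
```

Call:
{"name": "step_arm", "arguments": {"commands": [[[0,0.0031,-0.0137,0,0,0],[0,0.002,-0.0139,0,0,0],[0,0.0009,-0.0141,0,0,0],[0,-0.0002,-0.0141,0,0,0],[0,-0.0013,-0.014,0,0,0]]]}}

```text
time_s: 42.1
tool_pos: [0.5613, -0.3022, 0.1589]
tool_rot: [-1.998, 0.415, 2.0]
force: [-6.1, -5.7, 6.0]
grip_width: 0.248
```

Call:
{"name": "step_arm", "arguments": {"commands": [[[0,0,0,0,0,0],[0,0,0,0,0,0],[0,0,0,0,0,0],[0,0,0,0,0,0],[0,0,0,0,0,0]]]}}

```text
time_s: 42.52
tool_pos: [0.5622, -0.3025, 0.159]
tool_rot: [-2.001, 0.416, 1.996]
force: [-0.4, -6.5, 1.9]
grip_width: 0.245
```

```bash
python3 - <<'E'
from h import *
st(); p=bot.observe()["tool_pos"][:2]; M=R.from_rotvec(bot.observe()["tool_rot"]).as_matrix()
for col in([.6118,-.1282],[.6098,-.1276]):
    d=p-col; print(np.linalg.norm(d),np.degrees(np.arctan2(d[1],d[0])))
t=np.array([-d[1],d[0]])/np.linalg.norm(d); print("1mm ccw tangent in tool yz",t@M[:2,1],t@M[:2,2])
E
```

```text
t 42.52 pos [ 0.5622 -0.3025  0.159 ] x_t [ 0.002 -0.003 -1.   ] jawyaw -113.36 F [-0.4 -6.5  1.9] grip 0.245 j [-0.511  0.539  1.655 -0.002  0.945  1.468]
0.18124241954464704 -105.87565612670106
0.18128445619540837 -105.21576841449071
1mm ccw tangent in tool yz -0.14164384056052373 -0.9899140134881321
```

Call:
{"name": "step_arm", "arguments": {"commands": [[[0,-0.0004,-0.002,0,0,0],[0,-0.0004,-0.002,0,0,0],[0,-0.0003,-0.001,0,0,0],[0,0,0,0,0,0],[0,0,0,0,0,0]]]}}

```text
time_s: 42.93
tool_pos: [0.5662, -0.3038, 0.159]
tool_rot: [-1.999, 0.416, 1.998]
force: [-4.4, -8.5, 3.4]
grip_width: 0.245
```

Call:
{"name": "step_arm", "arguments": {"commands": [[[0,-0.0002,-0.001,0,0,0],[0,-0.0002,-0.001,0,0,0],[0,0,0,0,0,0],[0,0,0,0,0,0],[0,0,0,0,0,0]]]}}

```text
time_s: 43.35
tool_pos: [0.568, -0.3043, 0.159]
tool_rot: [-1.999, 0.416, 1.999]
force: [-5.2, -9.2, 4.3]
grip_width: 0.246
```

Call:
{"name": "step_arm", "arguments": {"commands": [[[0,0.0003,-0.001,0,0,0],[0,0.0003,-0.001,0,0,0],[0,0,0,0,0,0],[0,0,0,0,0,0],[0,0,0,0,0,0]]]}}

```text
time_s: 43.77
tool_pos: [0.5697, -0.3048, 0.1589]
tool_rot: [-1.998, 0.415, 1.999]
force: [-4.7, -5.1, 4.9]
grip_width: 0.242
```

Call:
{"name": "step_arm", "arguments": {"commands": [[[0,0,-0.001,0,0,0],[0,0,-0.001,0,0,0],[0,0,0,0,0,0],[0,0,0,0,0,0],[0,0,0,0,0,0]]]}}

```text
time_s: 44.18
tool_pos: [0.5717, -0.3054, 0.159]
tool_rot: [-1.998, 0.415, 1.998]
force: [-2.9, -4.5, 4.0]
grip_width: 0.247
```

Call:
{"name": "step_arm", "arguments": {"commands": [[[0,0,-0.001,0,0,0],[0,0,-0.001,0,0,0],[0,0,0,0,0,0],[0,0,0,0,0,0],[0,0,0,0,0,0]]]}}

```text
time_s: 44.6
tool_pos: [0.5736, -0.3059, 0.159]
tool_rot: [-1.998, 0.414, 1.998]
force: [-3.2, -2.7, 5.1]
grip_width: 0.244
```

Call:
{"name": "step_arm", "arguments": {"commands": [[[0,0,-0.001,0,0,0],[0,0,-0.001,0,0,0],[0,0,0,0,0,0],[0,0,0,0,0,0],[0,0,0,0,0,0]]]}}

```text
time_s: 45.02
tool_pos: [0.5755, -0.3064, 0.1589]
tool_rot: [-1.998, 0.414, 1.998]
force: [-3.6, -1.5, 5.3]
grip_width: 0.244
```

```bash
python3 - <<'E'
from h import *
st(); t0=np.load("pics/top0.npy",allow_pickle=True).item(); s0=np.load("pics/side0.npy",allow_pickle=True).item()
for n,c0 in(("top",t0),("side",s0)):
    c=imaging.camera(n)
    for nm,d in(("before",c0),("now",c)):
        h=cv2.cvtColor(d["image"],cv2.COLOR_BGR2HSV); m=((h[...,0]<8)|(h[...,0]>172))&(h[...,1]>70)
        P=cloud(d); m&=(abs(P[...,2]-.13)<.015)&(abs(P[...,0]-.57)<.08)&(abs(P[...,1]+.3)<.08)
        v,u=np.nonzero(m); print(n,nm,"red head line",len(u),u.mean() if len(u) else 0,v.mean() if len(u) else 0)
    np.save(f"pics/p5{n}.npy",c,allow_pickle=True)
E
```

```text
t 45.02 pos [ 0.5755 -0.3064  0.1589] x_t [-0.    -0.001 -1.   ] jawyaw -113.33 F [-3.6 -1.5  5.3] grip 0.244 j [-5.070e-01  5.570e-01  1.621e+00 -1.000e-03  9.630e-01  1.472e+00]
top before red head line 0 0 0
top now red head line 0 0 0
side before red head line 4 330.0 232.5
side now red head line 7 327.14285714285717 229.0
```

```bash
python3 - <<'E'
from h import *
W=[]
for n in("top","side"):
    for f in(f"pics/{n}0.npy",f"pics/p5{n}.npy"):
        c=np.load(f,allow_pickle=True).item(); P=cloud(c)
        u,v=map(int,proj(c,[.56,-.29,.12])); 
        W.append(cv2.resize(c["image"][v-28:v+32,u-40:u+40],None,fx=5,fy=5,interpolation=cv2.INTER_CUBIC))
cv2.imwrite("pics/cmp.png",np.vstack([np.hstack(W[:2]),np.hstack(W[2:])]))
E
```

```text
(no output)
```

View pics/cmp.png

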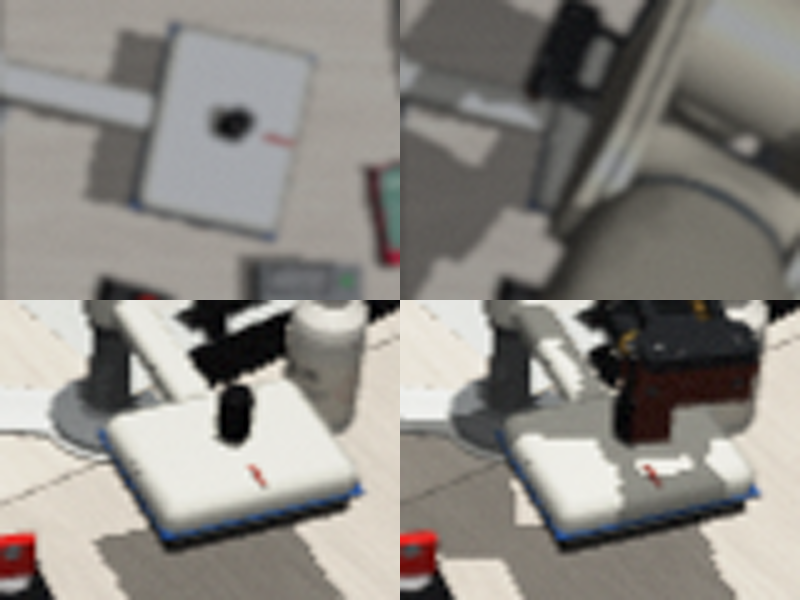

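Call:
{"name": "step_arm", "arguments": {"commands": [[[0,0,-0.001,0,0,0],[0,0,-0.001,0,0,0],[0,0,-0.001,0,0,0],[0,0,0,0,0,0],[0,0,0,0,0,0]]]}}

```text
time_s: 45.53
tool_pos: [0.5783, -0.3072, 0.1589]
tool_rot: [-1.997, 0.413, 1.998]
force: [-2.5, 0.6, 5.6]
grip_width: 0.244
```

Call:
{"name": "step_arm", "arguments": {"commands": [[[0,0,-0.001,0,0,0],[0,0,-0.001,0,0,0],[0,0,0,0,0,0],[0,0,0,0,0,0],[0,0,0,0,0,0]]]}}

```text
time_s: 45.95
tool_pos: [0.5802, -0.3076, 0.1589]
tool_rot: [-1.997, 0.412, 1.998]
force: [-2.5, 1.3, 6.0]
grip_width: 0.245
```

Call:
{"name": "step_arm", "arguments": {"commands": [[[0,0,-0.001,0,0,0],[0,0,-0.001,0,0,0],[0,0,0,0,0,0],[0,0,0,0,0,0],[0,0,0,0,0,0]]]}}

```text
time_s: 46.37
tool_pos: [0.5821, -0.308, 0.1589]
tool_rot: [-1.997, 0.412, 1.998]
force: [-2.7, 3.3, 6.4]
grip_width: 0.243
```

```bash
python3 - <<'E'
from h import *
W=[]
c0=np.load("pics/side0.npy",allow_pickle=True).item(); c1=np.load("pics/p5side.npy",allow_pickle=True).item(); c2=imaging.camera("side")
np.save("pics/p6side.npy",c2,allow_pickle=True)
for c in(c0,c1,c2):
    h=cv2.cvtColor(c["image"],cv2.COLOR_BGR2HSV); m=(h[...,0]>100)&(h[...,0]<125)&(h[...,1]>110); 
    m[:225]=0;m[260:]=0;m[:,:295]=0;m[:,355:]=0
    v,u=np.nonzero(m); print(len(u),"blue right",u.max(),v[u.argmax()],"left",u.min(),"bottom",v.max(),"mean",u.mean().round(2),v.mean().round(2))
    r=((h[...,0]<8)|(h[...,0]>172))&(h[...,1]>70); r[:225]=0;r[240:]=0;r[:,:320]=0;r[:,340:]=0
    v,u=np.nonzero(r); print("red",len(u),u.mean(),v.mean()); print(st())
E
```

```text
40 blue right 350 235 left 299 bottom 245 mean 325.75 239.65
red 4 330.0 232.5
t 46.42 pos [ 0.5821 -0.308   0.1589] x_t [-0.  0. -1.] jawyaw -113.32 F [-1.9  3.1  6.5] grip 0.241 j [-0.505  0.566  1.604  0.     0.971  1.473]
None
34 blue right 349 235 left 301 bottom 245 mean 322.0 240.18
red 13 328.3076923076923 227.3846153846154
t 46.42 pos [ 0.5821 -0.308   0.1589] x_t [-0.  0. -1.] jawyaw -113.32 F [-1.9  3.1  6.5] grip 0.241 j [-0.505  0.566  1.604  0.     0.971  1.473]
None
42 blue right 351 234 left 300 bottom 245 mean 321.33 239.0
red 11 330.6363636363636 227.72727272727272
t 46.42 pos [ 0.5821 -0.308   0.1589] x_t [-0.  0. -1.] jawyaw -113.32 F [-1.9  3.1  6.5] grip 0.241 j [-0.505  0.566  1.604  0.     0.971  1.473]
None
```

Call:
{"name": "step_arm", "arguments": {"commands": [[[0,0,-0.001,0,0,0],[0,0,-0.001,0,0,0],[0,0,0,0,0,0],[0,0,0,0,0,0],[0,0,0,0,0,0]]]}}

```text
time_s: 46.83
tool_pos: [0.584, -0.3084, 0.1589]
tool_rot: [-1.996, 0.411, 1.998]
force: [-2.4, 4.9, 6.1]
grip_width: 0.246
```

Call:
{"name": "step_arm", "arguments": {"commands": [[[0,0,-0.001,0,0,0],[0,0,-0.001,0,0,0],[0,0,0,0,0,0],[0,0,0,0,0,0],[0,0,0,0,0,0]]]}}

```text
time_s: 47.25
tool_pos: [0.5859, -0.3089, 0.1589]
tool_rot: [-1.996, 0.411, 1.997]
force: [-1.3, 5.7, 8.1]
grip_width: 0.244
```

Call:
{"name": "step_arm", "arguments": {"commands": [[[0,0,-0.001,0,0,0],[0,0,-0.001,0,0,0],[0,0,0,0,0,0],[0,0,0,0,0,0],[0,0,0,0,0,0]]]}}

```text
time_s: 47.67
tool_pos: [0.5876, -0.3092, 0.1589]
tool_rot: [-1.996, 0.41, 1.998]
force: [-1.5, 8.5, 8.0]
grip_width: 0.247
```

```bash
cat > hd.py <<'E'
from h import *
def head(c):
    h=cv2.cvtColor(c["image"],cv2.COLOR_BGR2HSV); m=(h[...,0]>100)&(h[...,0]<125)&(h[...,1]>110)
    m[:225]=0;m[260:]=0;m[:,:295]=0;m[:,358:]=0
    v,u=np.nonzero(m); print(len(u),"blue right",u.max(),v[u.argmax()],"left",u.min(),v[u.argmin()],"bottom",v.max(),u[v==v.max()].mean())
E
python3 - <<'E'
from hd import *
c0=np.load("pics/side0.npy",allow_pickle=True).item(); c2=imaging.camera("side"); head(c0); head(c2)
W=[]
for c in(c0,c2):
    u,v=map(int,proj(c0,[.57,-.29,.12])); W.append(cv2.resize(c["image"][v-30:v+30,u-33:u+33],None,fx=6,fy=6,interpolation=cv2.INTER_CUBIC))
cv2.imwrite("pics/cmp2.png",np.hstack(W))
E
```

```text
40 blue right 350 235 left 299 225 bottom 245 312.5
41 blue right 353 234 left 302 225 bottom 245 316.0
```

View pics/cmp2.png

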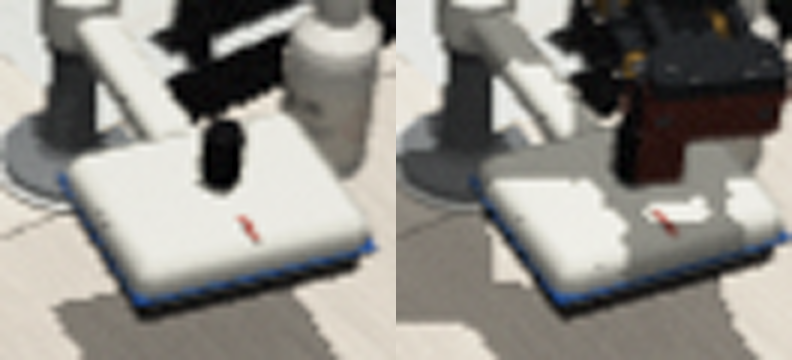

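Call:
{"name": "step_arm", "arguments": {"commands": [[[0,-0.0017,-0.0014,0,0,0],[0,-0.0017,-0.0014,0,0,0],[0,-0.0008,-0.0018,0,0,0],[0,0,0,0,0,0],[0,0,0,0,0,0]]]}}

```text
time_s: 48.13
tool_pos: [0.593, -0.3101, 0.1589]
tool_rot: [-1.997, 0.415, 1.998]
force: [-5.0, -4.7, 4.1]
grip_width: 0.244
```

Call:
{"name": "step_arm", "arguments": {"commands": [[[0,-0.0008,-0.0018,0,0,0],[0,-0.0008,-0.0018,0,0,0],[0,0,0,0,0,0],[0,0,0,0,0,0],[0,0,0,0,0,0]]]}}

```text
time_s: 48.55
tool_pos: [0.5932, -0.3102, 0.1587]
tool_rot: [-1.99, 0.415, 2.006]
force: [-17.8, -4.7, 14.0]
grip_width: 0.246
```

Call:
{"name": "step_arm", "arguments": {"commands": [[[0,-0.0009,-0.0017,0,0,0],[0,-0.0009,-0.0017,0,0,0],[0,0,0,0,0,0],[0,0,0,0,0,0],[0,0,0,0,0,0]]]}}

```text
time_s: 48.97
tool_pos: [0.5942, -0.3105, 0.1584]
tool_rot: [-1.985, 0.416, 2.012]
force: [-28.6, -8.3, 17.9]
grip_width: 0.241
```

Call:
{"name": "step_arm", "arguments": {"commands": [[[0,0.0009,0.0017,0,0,0],[0,0.0009,0.0017,0,0,0],[0,0,0,0,0,0],[0,0,0,0,0,0],[0,0,0,0,0,0]]]}}

```text
time_s: 49.38
tool_pos: [0.594, -0.3105, 0.1586]
tool_rot: [-1.992, 0.416, 2.004]
force: [-14.4, -6.2, 10.2]
grip_width: 0.243
```

Call:
{"name": "step_arm", "arguments": {"commands": [[[0,0,0,0,0,0],[0,0,0,0,0,0],[0,0,0,0,0,0],[0,0,0,0,0,0],[0,0,0,0,0,0]]], "fingers": -0.3}}

```text
time_s: 49.8
tool_pos: [0.5977, -0.3087, 0.1582]
tool_rot: [-1.997, 0.413, 1.997]
force: [0.3, 0.0, -0.4]
grip_width: 0.58
```

Call:
{"name": "step_arm", "arguments": {"commands": [[[-0.02,0,0,0,0,0],[-0.03,0,0,0,0,0],[-0.03,0,0,0,0,0],[0,0,0,0,0,0],[0,0,0,0,0,0]]]}}

```text
time_s: 50.22
tool_pos: [0.5987, -0.3093, 0.2405]
tool_rot: [-2.002, 0.414, 1.993]
force: [-0.1, 0.8, -0.2]
grip_width: 0.648
```

```bash
python3 - <<'E'
from hd import *
st(); c=imaging.camera("side"); head(c); np.save("pics/p7side.npy",c,allow_pickle=True)
P=cloud(c);X,Y,Z=P[...,0],P[...,1],P[...,2]
m=(Z>.155)&(Z<.18)&(abs(X-.59)<.05)&(abs(Y+.31)<.05); print("knob side",m.sum(),P[m].mean(0))
# A-cassette in nest2, B in nest0, TCP held-in-nest values
plan([.441,-.0507,.15],-128.6,say="nest0")
E
```

```text
t 50.22 pos [ 0.5987 -0.3093  0.2405] x_t [ 0.004 -0.002 -1.   ] jawyaw -113.35 F [-0.1  0.8 -0.2] grip 0.648 j [-0.495  0.494  1.517 -0.     1.126  1.484]
52 blue right 355 233 left 302 225 bottom 245 318.5
knob side 41 [ 0.57817613 -0.30849405  0.16358762]
nest0 t 50.2667 turn [ 0.2661 -0.0012  0.    ] rows>= 3 shift(after turn) [ 0.0887 -0.104   0.2835] rows>= 8
```

Call:
{"name": "step_arm", "arguments": {"commands": [[[0,0,0,0.0888,0,0],[0,0,0,0.0888,0,0],[0,0,0,0.0885,0,0],[0,-0.013,0.0354,0,0,0],[0,-0.013,0.0354,0,0,0]]], "fingers": 0.16}}

```text
time_s: 50.68
tool_pos: [0.5574, -0.2443, 0.2359]
tool_rot: [-1.828, 0.644, 1.833]
force: [-0.4, 1.1, 0.0]
grip_width: 0.413
```

Call:
{"name": "step_arm", "arguments": {"commands": [[[0,-0.013,0.0354,0,0,0],[0,-0.013,0.0354,0,0,0],[0,-0.013,0.0354,0,0,0],[0,-0.013,0.0354,0,0,0],[0,-0.013,0.0354,0,0,0]]]}}

```text
time_s: 51.1
tool_pos: [0.4584, -0.0817, 0.2368]
tool_rot: [-1.83, 0.643, 1.835]
force: [0.6, 0.2, 0.2]
grip_width: 0.418
```

```bash
python3 - <<'E'
from h import *
st(); c0=np.load("pics/top0.npy",allow_pickle=True).item(); c=imaging.camera("top"); np.save("pics/p8top.npy",c,allow_pickle=True)
W=[]
for d in(c0,c):
    P=cloud(d);X,Y,Z=P[...,0],P[...,1],P[...,2]
    m=(Z>.155)&(Z<.18)&(abs(X-.575)<.04)&(abs(Y+.305)<.04); print("knob",m.sum(),P[m].mean(0).round(4))
    m=(Z>.12)&(Z<.14)&(Y>-.39)&(Y<-.235)&(X<.68)&(X>.48); r=cv2.minAreaRect(P[m][:,:2].astype(np.float32)*1000); print("head",r, P[m][:,0].max())
    m=(Z>.03)&(Y>-.30)&(Y<-.15)&(X>.64)&(X<.76); print("things",m.sum(), P[m].min(0).round(3),P[m].max(0).round(3))
    u,v=map(int,proj(d,[.58,-.27,.1])); W.append(cv2.resize(d["image"][v-50:v+30,u-40:u+40],None,fx=5,fy=5,interpolation=cv2.INTER_CUBIC))
cv2.imwrite("pics/cmp3.png",np.hstack(W))
E
```

```text
t 51.1 pos [ 0.4584 -0.0817  0.2368] x_t [-0.003  0.001 -1.   ] jawyaw -128.63 F [0.6 0.2 0.2] grip 0.418 j [-0.202  0.195  1.974 -0.     0.975  2.043]
knob 34 [ 0.5692 -0.3009  0.1656]
head ((571.9424438476562, -292.1982116699219), (118.48193359375, 129.0597381591797), 77.486328125) 0.6409563116966182
things 236 [ 0.641 -0.282  0.03 ] [ 0.758 -0.172  0.156]
knob 37 [ 0.5834 -0.3036  0.1649]
head ((585.4902954101562, -294.2485656738281), (119.70845794677734, 129.7042694091797), 81.54476928710938) 0.6515623314436593
things 264 [ 0.64  -0.298  0.032] [ 0.759 -0.172  0.155]
```

View pics/cmp3.png

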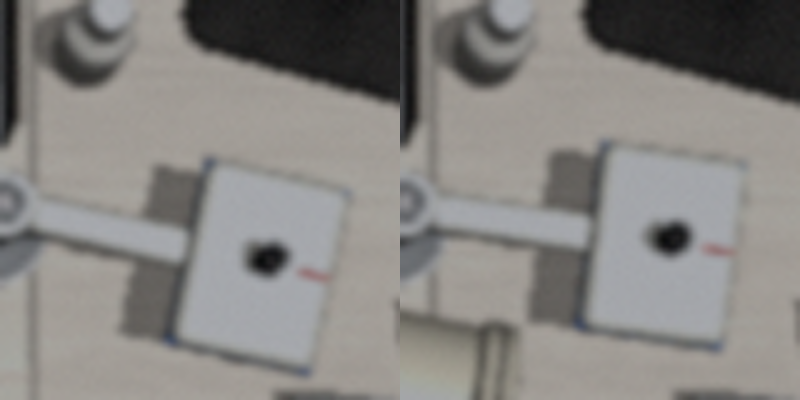

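```bash
python3 - <<'E'
from h import *
c=imaging.camera("side"); g=c["image"].max(2)
a=np.radians(-38.6); pc=np.array([.4691-.0022,-.0153+.0017])
for yy in(-45,0,45):
    o=[]
    for k in range(-45,46,5):
        p=pc+np.array([k*np.cos(a)-yy*np.sin(a),k*np.sin(a)+yy*np.cos(a)])/1000; u,v=proj(c,[*p,.013]); o.append(int(cv2.getRectSubPix(c["image"],(1,1),(float(u),float(v))).max()))
    print(yy,o)
for n in("top","side"):
    d=np.load(f"pics/{n}0.npy",allow_pickle=True).item(); P=cloud(d);X,Y,Z=P[...,0],P[...,1],P[...,2]
    m=(Z>.035)&(Z<.06)&(Y>.32)&(Y<.58)&(X<.61)&(X>.3); r=cv2.minAreaRect(P[m][:,:2].astype(np.float32)*1000); print(n,"rim",r)
plan([.441,-.0507,.08],-128.6,say="nest0")
E
```

```text
-45 [138, 116, 169, 206, 207, 214, 222, 236, 224, 222, 148, 126, 170, 212, 217, 224, 129, 107, 125]
0 [126, 104, 80, 27, 17, 22, 23, 23, 23, 16, 9, 11, 13, 12, 13, 13, 16, 82, 116]
45 [197, 179, 115, 188, 235, 230, 201, 166, 159, 157, 147, 144, 152, 159, 153, 147, 143, 109, 100]
top rim ((475.76702880859375, 443.028564453125), (278.63568115234375, 203.34841918945312), 3.6907644271850586)
side rim ((473.2462463378906, 443.01763916015625), (282.4483947753906, 215.8778533935547), 4.09326171875)
nest0 t 51.2 turn [ 0.0028  0.0055 -0.0022] rows>= 1 shift(after turn) [ 0.1565 -0.0131  0.0299] rows>= 4
```

Call:
{"name": "step_arm", "arguments": {"commands": [[[0.03,-0.0026,0.006,0.0028,0.004,-0.002],[0.03,-0.0026,0.006,0,0,0],[0.03,-0.0026,0.006,0,0,0],[0.03,-0.0026,0.006,0,0,0],[0.03,-0.0026,0.006,0,0,0]]]}}

```text
time_s: 51.62
tool_pos: [0.4455, -0.0544, 0.0862]
tool_rot: [-1.834, 0.644, 1.827]
force: [0.7, -0.2, -0.1]
grip_width: 0.419
```

Call:
{"name": "step_arm", "arguments": {"commands": [[[0,0,0,0,0,0],[0,0,0,0,0,0],[0,0,0,0,0,0],[0,0,0,0,0,0],[0,0,0,0,0,0]]]}}

```text
time_s: 52.03
tool_pos: [0.4474, -0.055, 0.0898]
tool_rot: [-1.838, 0.643, 1.822]
force: [0.1, 0.6, -0.4]
grip_width: 0.421
```

```bash
python3 - <<'E'
from h import *
st(); plan([.441,-.0507,.0305],-128.6,say="nest0")
E
```

```text
t 52.03 pos [ 0.4474 -0.055   0.0898] x_t [ 0.008 -0.002 -1.   ] jawyaw -128.8 F [ 0.1  0.6 -0.4] grip 0.421 j [-1.480e-01  4.330e-01  2.104e+00 -1.000e-03  5.970e-01  2.100e+00]
nest0 t 52.0333 turn [-0.0035 -0.0071  0.0036] rows>= 1 shift(after turn) [0.0593 0.0006 0.0076] rows>= 2
```

Call:
{"name": "step_arm", "arguments": {"commands": [[[0,0,0,-0.0035,-0.0071,0.0036],[0.01,0.0006,0.004,0,0,0],[0.01,0,0.0036,0,0,0],[0.01,0,0,0,0,0],[0,0,0,0,0,0]]]}}

```text
time_s: 52.45
tool_pos: [0.4391, -0.0502, 0.0575]
tool_rot: [-1.829, 0.642, 1.838]
force: [0.0, -0.0, 0.2]
grip_width: 0.419
```

Call:
{"name": "step_arm", "arguments": {"commands": [[[0,0,0,0,0,0],[0,0,0,0,0,0],[0,0,0,0,0,0],[0,0,0,0,0,0],[0,0,0,0,0,0]]]}}

```text
time_s: 52.87
tool_pos: [0.4399, -0.0503, 0.0586]
tool_rot: [-1.83, 0.642, 1.835]
force: [-0.2, 0.4, -0.2]
grip_width: 0.419
```

```bash
python3 - <<'E'
from h import *
st(); plan([.441,-.0507,.0305],-128.6,say="nest0")
E
```

```text
t 52.87 pos [ 0.4399 -0.0503  0.0586] x_t [-0.003  0.    -1.   ] jawyaw -128.58 F [-0.2  0.4 -0.2] grip 0.419 j [-0.141  0.495  2.122 -0.     0.528  2.103]
nest0 t 52.8667 turn [ 0.0004  0.0022 -0.0013] rows>= 1 shift(after turn) [ 0.0281 -0.0004 -0.0012] rows>= 1
```

Call:
{"name": "step_arm", "arguments": {"commands": [[[0.008,-0.0004,-0.0012,0,0.002,-0.001],[0.008,0,0,0,0,0],[0.007,0,0,0,0,0],[0.005,0,0,0,0,0],[0,0,0,0,0,0]]]}}

```text
time_s: 53.28
tool_pos: [0.4402, -0.0505, 0.0293]
tool_rot: [-1.83, 0.642, 1.835]
force: [0.7, 0.1, -0.4]
grip_width: 0.418
```

Call:
{"name": "step_arm", "arguments": {"commands": [[[0,0,0,0,0,0],[0,0,0,0,0,0],[0,0,0,0,0,0],[0,0,0,0,0,0],[0,0,0,0,0,0]]], "fingers": 1}}

```text
time_s: 53.7
tool_pos: [0.4407, -0.0506, 0.0302]
tool_rot: [-1.832, 0.642, 1.834]
force: [0.1, 0.8, -0.3]
grip_width: 0.218
```

Call:
{"name": "step_arm", "arguments": {"commands": [[[0,0,0,0,0,0],[0,0,0,0,0,0],[-0.01,0,0,0,0,0],[-0.02,0,0,0,0,0],[-0.03,0,0,0,0,0]]]}}

```text
time_s: 54.12
tool_pos: [0.4392, -0.0504, 0.0899]
tool_rot: [-1.828, 0.643, 1.838]
force: [0.2, -0.1, -0.1]
grip_width: 0.22
```

Call:
{"name": "step_arm", "arguments": {"commands": [[[-0.03,0,0,0,0,0],[-0.03,0,0,0,0,0],[0,0,0,0,0,0],[0,0,0,0,0,0],[0,0,0,0,0,0]]]}}

```text
time_s: 54.53
tool_pos: [0.4404, -0.0506, 0.1503]
tool_rot: [-1.832, 0.642, 1.834]
force: [-0.2, -0.2, -0.3]
grip_width: 0.219
```

```bash
python3 - <<'E'
from h import *
st(); plan([.42,.44,.15],-86.2,say="tray1")
E
```

```text
t 54.53 pos [ 0.4404 -0.0506  0.1503] x_t [-0.001 -0.    -1.   ] jawyaw -128.58 F [-0.2 -0.2 -0.3] grip 0.219 j [-0.141  0.307  2.086 -0.     0.75   2.103]
tray1 t 54.5333 turn [-7.397e-01  8.000e-04 -3.000e-04] rows>= 7 shift(after turn) [ 3.000e-04 -4.908e-01 -1.210e-02] rows>= 13
```

Call:
{"name": "step_arm", "arguments": {"commands": [[[0,0,0,-0.1057,0,0],[0,0,0,-0.1057,0,0],[0,0,0,-0.1057,0,0],[0,0,0,-0.1057,0,0],[0,0,0,-0.1057,0,0]]]}}

```text
time_s: 54.95
tool_pos: [0.4395, -0.0505, 0.1487]
tool_rot: [-2.144, 0.15, 2.154]
force: [0.3, 0.5, -0.4]
grip_width: 0.22
```

Call:
{"name": "step_arm", "arguments": {"commands": [[[0,0,0,-0.1057,0,0],[0,0,0,-0.1057,0,0],[0,-0.0307,-0.0008,0,0,0],[0,-0.0307,-0.0008,0,0,0],[0,-0.0307,-0.0008,0,0,0]]]}}

```text
time_s: 55.37
tool_pos: [0.4357, 0.042, 0.1487]
tool_rot: [2.183, 0.071, -2.194]
force: [0.8, -0.3, -0.7]
grip_width: 0.224
```

Call:
{"name": "step_arm", "arguments": {"commands": [[[0,-0.0307,-0.0008,0,0,0],[0,-0.0307,-0.0008,0,0,0],[0,-0.0307,-0.0008,0,0,0],[0,-0.0307,-0.0008,0,0,0],[0,-0.0307,-0.0008,0,0,0]]]}}

```text
time_s: 55.78
tool_pos: [0.4294, 0.1959, 0.1486]
tool_rot: [2.182, 0.072, -2.192]
force: [0.4, -0.5, 0.3]
grip_width: 0.222
```

Call:
{"name": "step_arm", "arguments": {"commands": [[[0,-0.0307,-0.0008,0,0,0],[0,-0.0307,-0.0008,0,0,0],[0,-0.0307,-0.0008,0,0,0],[0,-0.0307,-0.0008,0,0,0],[0,-0.0307,-0.0008,0,0,0]]]}}

```text
time_s: 56.2
tool_pos: [0.4232, 0.3491, 0.1482]
tool_rot: [2.182, 0.071, -2.191]
force: [-0.1, -0.7, 1.0]
grip_width: 0.221
```

Call:
{"name": "step_arm", "arguments": {"commands": [[[0,-0.0307,-0.0008,0,0,0],[0,-0.0307,-0.0008,0,0,0],[0,-0.0307,-0.0008,0,0,0],[0,0,0,0,0,0],[0,0,0,0,0,0]]]}}

```text
time_s: 56.62
tool_pos: [0.4197, 0.4408, 0.148]
tool_rot: [2.182, 0.073, -2.189]
force: [-0.8, 0.2, -0.6]
grip_width: 0.223
```

```bash
python3 - <<'E'
from h import *
st(); plan([.42,.44,.0255],-86.2,say="tray1")
E
```

```text
t 56.62 pos [0.4197 0.4408 0.148 ] x_t [-0.003 -0.002 -1.   ] jawyaw -86.05 F [-0.8  0.2 -0.6] grip 0.223 j [7.900e-01 5.180e-01 1.726e+00 1.000e-03 9.020e-01 2.291e+00]
tray1 t 56.6167 turn [ 0.0025  0.0035 -0.0022] rows>= 1 shift(after turn) [ 0.1225  0.0008 -0.0002] rows>= 4
```

Call:
{"name": "step_arm", "arguments": {"commands": [[[0.03,0,0,0,0,0],[0.03,0,0,0,0,0],[0.03,0,0,0,0,0],[0.02,0,0,0,0,0],[0.0115,0,0,0,0,0]]]}}

```text
time_s: 57.03
tool_pos: [0.419, 0.437, 0.025]
tool_rot: [2.179, 0.067, -2.192]
force: [0.2, -1.0, -0.5]
grip_width: 0.218
```

Call:
{"name": "step_arm", "arguments": {"commands": [[[0,0,0,0,0,0],[0,0,0,0,0,0],[0.001,0,0,0,0,0],[0.001,0,0,0,0,0],[0,0,0,0,0,0]]]}}

```text
time_s: 57.45
tool_pos: [0.4213, 0.4408, 0.028]
tool_rot: [2.189, 0.074, -2.188]
force: [-0.1, 1.2, -0.3]
grip_width: 0.224
```

Call:
{"name": "step_arm", "arguments": {"commands": [[[0,0,0,0,0,0],[0,0,0,0,0,0],[0,0,0,0,0,0],[0,0,0,0,0,0],[0,0,0,0,0,0]]], "fingers": 0.16}}

```text
time_s: 57.87
tool_pos: [0.4207, 0.4404, 0.0269]
tool_rot: [2.186, 0.073, -2.189]
force: [0.7, 0.1, -0.6]
grip_width: 0.416
```

Call:
{"name": "step_arm", "arguments": {"commands": [[[-0.01,0,0,0,0,0],[-0.03,0,0,0,0,0],[-0.03,0,0,0,0,0],[-0.03,0,0,0,0,0],[-0.03,0,0,0,0,0]]]}}

```text
time_s: 58.28
tool_pos: [0.4207, 0.4402, 0.1587]
tool_rot: [2.186, 0.073, -2.189]
force: [-0.2, 0.3, 0.1]
grip_width: 0.422
```

```bash
python3 - <<'E'
from h import *
st(); plan([.496,.0202,.15],-128.6,say="nest2")
c=imaging.camera("side"); 
a=np.radians(-38.6); pc=np.array([.4691-.0022,-.0153+.0017])
for yy in(-45,0,45):
    o=[]
    for k in range(-45,46,5):
        p=pc+np.array([k*np.cos(a)-yy*np.sin(a),k*np.sin(a)+yy*np.cos(a)])/1000; u,v=proj(c,[*p,.013]); o.append(int(cv2.getRectSubPix(c["image"],(1,1),(float(u),float(v))).max()))
    print(yy,o)
E
```

```text
t 58.28 pos [0.4207 0.4402 0.1587] x_t [-0.001 -0.    -1.   ] jawyaw -86.18 F [-0.2  0.3  0.1] grip 0.422 j [7.880e-01 5.020e-01 1.722e+00 1.000e-03 9.180e-01 2.292e+00]
nest2 t 58.2833 turn [ 7.403e-01  1.100e-03 -4.000e-04] rows>= 7 shift(after turn) [ 0.0087  0.2813 -0.3209] rows>= 11
-45 [231, 195, 150, 51, 23, 25, 24, 23, 26, 22, 24, 23, 23, 23, 22, 22, 48, 155, 167]
0 [213, 185, 120, 37, 25, 26, 23, 21, 24, 25, 24, 23, 22, 22, 25, 24, 30, 144, 207]
45 [226, 184, 115, 187, 235, 228, 218, 232, 237, 236, 225, 212, 217, 233, 236, 235, 223, 184, 171]
```

Call:
{"name": "step_arm", "arguments": {"commands": [[[0,0.0303,-0.00336,0,0,0],[0,0.0303,-0.00336,0,0,0],[0,0.0303,-0.00336,0,0,0],[0,0.0303,-0.00336,0,0,0],[0,0.0303,-0.00336,0,0,0]]]}}

```text
time_s: 58.75
tool_pos: [0.4477, 0.2891, 0.1574]
tool_rot: [2.187, 0.074, -2.188]
force: [0.2, -0.3, 0.8]
grip_width: 0.422
```

Call:
{"name": "step_arm", "arguments": {"commands": [[[0,0.0303,-0.00336,0,0,0],[0,0.0303,-0.00336,0,0,0],[0,0.0303,-0.00336,0,0,0],[0,0.0303,-0.00336,0,0,0],[0,0.0303,-0.00336,0,0,0]]]}}

```text
time_s: 59.17
tool_pos: [0.4747, 0.1388, 0.1573]
tool_rot: [2.187, 0.073, -2.188]
force: [-0.3, 1.3, -0.4]
grip_width: 0.419
```

Call:
{"name": "step_arm", "arguments": {"commands": [[[0,0.0303,-0.00336,0,0,0],[0,0.0303,-0.00336,0,0,0],[0,0.0303,-0.00336,0,0,0],[0,0.0303,-0.00336,0,0,0],[0,0,0,0.0925,0,0]]]}}

```text
time_s: 59.58
tool_pos: [0.4971, 0.0164, 0.1574]
tool_rot: [-2.208, 0.032, 2.207]
force: [-0.6, 0.3, -0.2]
grip_width: 0.423
```

Call:
{"name": "step_arm", "arguments": {"commands": [[[0.01,0,0,0.108,0,0],[0.01,0,0,0.108,0,0],[0.01,0,0,0.108,0,0],[0.01,0,0,0.108,0,0],[0.01,0,0,0.108,0,0]]]}}

```text
time_s: 60.0
tool_pos: [0.4962, 0.0201, 0.1068]
tool_rot: [-1.897, 0.557, 1.898]
force: [-0.2, 0.2, 0.3]
grip_width: 0.422
```

Call:
{"name": "step_arm", "arguments": {"commands": [[[0.01,0,0,0.108,0,0],[0.01,0,0,0,0,0],[0.01,0,0,0,0,0],[0,0,0,0,0,0],[0,0,0,0,0,0]]]}}

```text
time_s: 60.42
tool_pos: [0.4957, 0.0202, 0.0763]
tool_rot: [-1.832, 0.641, 1.836]
force: [0.4, -0.8, 0.2]
grip_width: 0.414
```

```bash
python3 - <<'E'
from h import *
st(); plan([.496,.0202,.0305],-128.6,say="nest2")
E
```

```text
t 60.42 pos [0.4957 0.0202 0.0763] x_t [-0.002 -0.    -1.   ] jawyaw -128.49 F [ 0.4 -0.8  0.2] grip 0.414 j [0.017 0.507 2.004 0.    0.633 2.259]
nest2 t 60.4167 turn [ 0.002   0.0017 -0.0014] rows>= 1 shift(after turn) [ 0.0458 -0.0002 -0.0003] rows>= 2
```

Call:
{"name": "step_arm", "arguments": {"commands": [[[0.012,0,0,0.002,0,0],[0.012,0,0,0,0,0],[0.01,0,0,0,0,0],[0.007,0,0,0,0,0],[0.0045,0,0,0,0,0]]]}}

```text
time_s: 60.83
tool_pos: [0.4958, 0.0202, 0.0307]
tool_rot: [-1.83, 0.644, 1.833]
force: [0.8, -0.3, -0.2]
grip_width: 0.422
```

Call:
{"name": "step_arm", "arguments": {"commands": [[[0,0,0,0,0,0],[0,0,0,0,0,0],[0,0,0,0,0,0],[0,0,0,0,0,0],[0,0,0,0,0,0]]], "fingers": 1}}

```text
time_s: 61.25
tool_pos: [0.4963, 0.0202, 0.0316]
tool_rot: [-1.831, 0.644, 1.831]
force: [-0.4, 0.3, -1.2]
grip_width: 0.219
```

Call:
{"name": "step_arm", "arguments": {"commands": [[[0,0,0,0,0,0],[0,0,0,0,0,0],[-0.01,0,0,0,0,0],[-0.02,0,0,0,0,0],[-0.03,0,0,0,0,0]]]}}

```text
time_s: 61.67
tool_pos: [0.4943, 0.0202, 0.0907]
tool_rot: [-1.827, 0.646, 1.837]
force: [-0.5, -0.5, 0.2]
grip_width: 0.216
```

Call:
{"name": "step_arm", "arguments": {"commands": [[[-0.03,0,0,0,0,0],[-0.03,0,0,0,0,0],[0,0,0,0,0,0],[0,0,0,0,0,0],[0,0,0,0,0,0]]]}}

```text
time_s: 62.08
tool_pos: [0.4957, 0.0202, 0.1513]
tool_rot: [-1.83, 0.644, 1.832]
force: [-0.3, -0.1, -0.4]
grip_width: 0.214
```

```bash
python3 - <<'E'
from h import *
st(); plan([.525,.445,.15],-86.2,say="tray2")
E
```

```text
t 62.08 pos [0.4957 0.0202 0.1513] x_t [-0.001  0.    -1.   ] jawyaw -128.73 F [-0.3 -0.1 -0.4] grip 0.214 j [0.017 0.371 1.975 0.    0.796 2.263]
tray2 t 62.0833 turn [-7.423e-01  9.000e-04 -2.000e-04] rows>= 7 shift(after turn) [ 0.0013 -0.4219 -0.0574] rows>= 11
```

Call:
{"name": "step_arm", "arguments": {"commands": [[[0,0,0,-0.106,0,0],[0,0,0,-0.106,0,0],[0,0,0,-0.106,0,0],[0,0,0,-0.106,0,0],[0,0,0,-0.106,0,0]]]}}

```text
time_s: 62.5
tool_pos: [0.4948, 0.0202, 0.1496]
tool_rot: [-2.144, 0.152, 2.153]
force: [1.0, 0.0, 0.0]
grip_width: 0.223
```

Call:
{"name": "step_arm", "arguments": {"commands": [[[0,0,0,-0.106,0,0],[0,0,0,-0.106,0,0],[0,-0.0301,-0.0041,0,0,0],[0,-0.0301,-0.0041,0,0,0],[0,-0.0301,-0.0041,0,0,0]]]}}

```text
time_s: 62.92
tool_pos: [0.5013, 0.1116, 0.1496]
tool_rot: [2.184, 0.07, -2.193]
force: [1.0, 0.4, -1.1]
grip_width: 0.216
```

Call:
{"name": "step_arm", "arguments": {"commands": [[[0,-0.0301,-0.0041,0,0,0],[0,-0.0301,-0.0041,0,0,0],[0,-0.0301,-0.0041,0,0,0],[0,-0.0301,-0.0041,0,0,0],[0,-0.0301,-0.0041,0,0,0]]]}}

```text
time_s: 63.33
tool_pos: [0.5116, 0.2637, 0.1493]
tool_rot: [2.182, 0.071, -2.192]
force: [1.2, -0.7, -0.2]
grip_width: 0.22
```

Call:
{"name": "step_arm", "arguments": {"commands": [[[0,-0.0301,-0.0041,0,0,0],[0,-0.0301,-0.0041,0,0,0],[0,-0.0301,-0.0041,0,0,0],[0,-0.0301,-0.0041,0,0,0],[0,-0.0301,-0.0041,0,0,0]]]}}

```text
time_s: 63.75
tool_pos: [0.5222, 0.415, 0.1488]
tool_rot: [2.182, 0.07, -2.191]
force: [0.4, 0.4, 0.0]
grip_width: 0.219
```

Call:
{"name": "step_arm", "arguments": {"commands": [[[0,-0.0301,-0.0041,0,0,0],[0,0,0,0,0,0],[0,0,0,0,0,0],[0.02,0,0,0,0,0],[0.02,0,0,0,0,0]]]}}

```text
time_s: 64.17
tool_pos: [0.5255, 0.4435, 0.1105]
tool_rot: [2.187, 0.072, -2.189]
force: [0.0, -0.3, -0.5]
grip_width: 0.218
```

Call:
{"name": "step_arm", "arguments": {"commands": [[[0.02,0,0,0,0,0],[0.02,0,0,0,0,0],[0,0,0,0,0,0],[0,0,0,0,0,0],[0,0,0,0,0,0]]]}}

```text
time_s: 64.58
tool_pos: [0.5257, 0.4438, 0.0716]
tool_rot: [2.187, 0.071, -2.189]
force: [-0.2, -0.1, 1.1]
grip_width: 0.217
```

```bash
python3 - <<'E'
from h import *
st(); plan([.525,.445,.0245],-86.2,say="tray2")
E
```

```text
t 64.58 pos [0.5257 0.4438 0.0716] x_t [-0.001 -0.    -1.   ] jawyaw -86.25 F [-0.2 -0.1  1.1] grip 0.217 j [6.840e-01 7.170e-01 1.561e+00 1.000e-03 8.640e-01 2.189e+00]
tray2 t 64.5833 turn [-0.0009  0.0013 -0.0001] rows>= 1 shift(after turn) [ 0.0471 -0.0012  0.0006] rows>= 2
```

Call:
{"name": "step_arm", "arguments": {"commands": [[[0.012,0,0,0,0,0],[0.012,0,0,0,0,0],[0.01,0,0,0,0,0],[0.008,0,0,0,0,0],[0.005,0,0,0,0,0]]]}}

```text
time_s: 65.0
tool_pos: [0.5247, 0.444, 0.0225]
tool_rot: [2.184, 0.071, -2.19]
force: [0.3, -0.2, 2.4]
grip_width: 0.217
```

Call:
{"name": "step_arm", "arguments": {"commands": [[[0,0,0,0,0,0],[0,0,0,0,0,0],[0,0,0,0,0,0],[0,0,0,0,0,0],[0,0,0,0,0,0]]], "fingers": 0.16}}

```text
time_s: 65.42
tool_pos: [0.5256, 0.4447, 0.0247]
tool_rot: [2.188, 0.073, -2.189]
force: [0.2, 0.2, -0.3]
grip_width: 0.418
```

Call:
{"name": "step_arm", "arguments": {"commands": [[[-0.01,0,0,0,0,0],[-0.03,0,0,0,0,0],[-0.04,0,0,0,0,0],[-0.04,0,0,0,0,0],[-0.04,0,0,0,0,0]]]}}

```text
time_s: 65.83
tool_pos: [0.5253, 0.4443, 0.1867]
tool_rot: [2.187, 0.072, -2.189]
force: [1.1, 0.3, 0.3]
grip_width: 0.42
```

Call:
{"name": "step_arm", "arguments": {"commands": [[[-0.02,0,0.035,0,0,0],[-0.02,0,0.035,0,0,0],[0,0,0.035,0,0,0],[0,0,0.035,0,0,0],[0,0,0.035,0,0,0]]]}}

```text
time_s: 66.25
tool_pos: [0.3497, 0.4327, 0.226]
tool_rot: [2.19, 0.074, -2.188]
force: [-0.0, 0.4, -0.3]
grip_width: 0.418
```

```bash
python3 - <<'E'
from hd import *
st()
c=imaging.camera("side"); t=imaging.camera("top"); head(c)
u,v=map(int,proj(c,[.48,.1,0])); W=cv2.resize(c["image"][130:310,140:380],None,fx=3.3,fy=3.3,interpolation=cv2.INTER_CUBIC)
cv2.imwrite("pics/fin.png",W)
h=cv2.cvtColor(c["image"],cv2.COLOR_BGR2HSV); P=cloud(c);X,Y,Z=P[...,0],P[...,1],P[...,2]
m=((h[...,0]<8)|(h[...,0]>172))&(h[...,1]>120)&(abs(X-.443)<.04)&(abs(Y+.255)<.04)&(Z>.02)&(Z<.1); print("key red",m.sum(),P[m].mean(0).round(4),np.sort(P[m][:,2])[-3:])
P=cloud(t);m=(P[...,2]>.155)&(P[...,2]<.18)&(abs(P[...,0]-.575)<.04)&(abs(P[...,1]+.305)<.04); print("knob top",P[m].mean(0).round(4))
E
```

```text
t 66.25 pos [0.3497 0.4327 0.226 ] x_t [ 0.     0.002 -1.   ] jawyaw -86.24 F [-0.   0.4 -0.3] grip 0.418 j [8.690e-01 3.410e-01 1.797e+00 1.000e-03 1.001e+00 2.374e+00]
53 blue right 355 233 left 303 225 bottom 245 318.5
key red 81 [ 0.4388 -0.2561  0.0594] [0.07438504 0.07474886 0.07513241]
knob top [ 0.5836 -0.3035  0.1665]
```

View pics/fin.png

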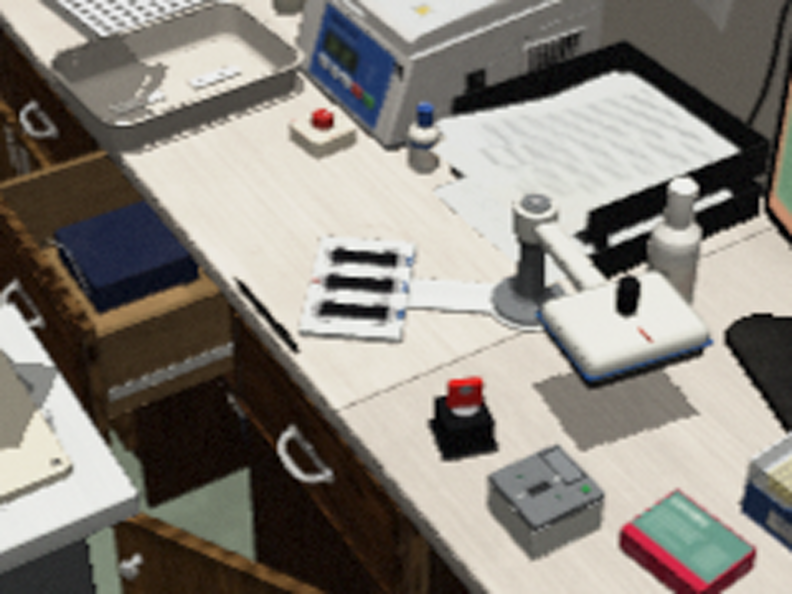

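```bash
python3 -c "
from station import order
print(order.hand_in())"
```

```text
the job is handed in; nothing more can be done
None
```

The job is done and handed in at about 66 s of simulated time. Two cassettes were present, and no cassette was seen knocked aside.

**What was done**
- **Cassettes in:** one went into nest 0 and one into nest 2, window ends towards the column. A rectified camera view showed both flat and inside the guides.
- **Head over the plate:** I led it round by the knob and let go. The top camera put the knob within about 1 mm of the plate centre.
- **Key:** it seated fully, with contact felt at the expected height. I turned it clockwise to the stop, where the torque rose to 0.36 N m after about 1.5 rad. Then I turned it back to the home stop and drew it out without resistance.
- **Clearing up:** the key went back in its stand, the head back to its stop, and both cassettes into the tray.

**Last checks**
- The final picture shows both cassettes in the tray and all three nests empty. The key head is at its starting height, and the pen, timer and kit look undisturbed.

**Not as expected**
- **Key before head:** with a single gripper I put the key in its stand before swinging the head back. The task text names them the other way round. The swing still came after the key was drawn out.
- **Head position:** the head now rests about 0.07 rad beyond where it stood at the start, against a firm stop of 28 N, so it seems not to have started quite at its stop. The knob also ended about 12 mm off the middle of the pads. I did not push it a second time to confirm.
- **Camera bias:** the side camera read about 3 mm off compared with the arm. I corrected for this, but only approximately.
- **Small drop:** the first cassette fell about 4 mm onto the tray floor.

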